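# Refit the lever knife on its cheese board with the hinge pin

### The arm

A 6-joint arm with a two-finger parallel gripper is mounted at the origin on the work surface. World frame = base frame: x ahead of the robot, y to its left, z up, the work surface at z = 0. Lengths are in m, angles in rad, forces in N, time in s.
With the tool pointing down it reaches from about 0.3 to 0.875 m from the base axis. Payload 6.4 kg.
Tool frame: the origin (TCP) lies midway between the tips of the shut fingers; the grasp point (between the pads) lies 19 mm behind it (manip.pinch_z is the distance from the TCP to the grasp point, in m); z points along the fingers, y is the direction in which the jaws open and shut (so a half turn about z gives the same grasp; the last joint's range is limited). The gripper opens to 88 mm and grips with 3 to 60 N. Pads are 18 mm wide; open, the fingers measure 123 mm over their backs; the gripper's body (75 mm by 187 mm) begins 45 mm behind the grasp point.
Start: joints at [-1.461, 0.181, 1.607, -0, 1.354, -0.206], TCP at [0.179, -0.547, 0.239] pointing down, gripper open.
Joint ranges: [-2.99, 2.99], [-0.89, 2.07], [0.3, 2.58], [-1.14, 4.28], [0, 2.63], [-3.12, 3.12]. Speed limits (rad/s): [2.57, 2.57, 3.01, 3.14, 3.14, 3.14].

### API

Orientations are given as [roll, pitch, yaw] about the fixed x, y, z axes, in that order (R = Rz(yaw) Ry(pitch) Rx(roll)).
In Python, from station import manip, cams, job gives the robot as it stands.
- The arm moves only by the tool move_arm, never from a script. Its argument "steps" is a list of rows, each an object with "linear": the shift along the tool's x, y, z in m, a list of three; "yaw": the turn about the tool's z in degrees; "jaw": the finger opening in m, from 0 to 0.0881. A call has 1 to 5 rows; each row is the pose to reach, as a shift and turn from the pose commanded when the call began, along the tool's axes at that moment; what a row does not reach only later rows make up. A row lasts 1/12 s, in which the tool goes at most 41.7 mm and 7.16 degrees, less where a joint would pass 70% of its speed; a pose out of reach is approached as far as the arm can. A call with a gripper value outside its range is refused whole. The fingers move at their own pace and stop on an object; the grip force is fixed at half the most. Time passes only in rows, so rows that repeat a pose let the fingers close. It gives the time, the measured TCP pose, the force and the opening at its end, in the units of the state.
- manip.get_state(): the state, without advancing time (a new reading comes with each control period).
- cams.get_image(name): name is "side" or "top" or "wrist"; returns the picture (400x640x3 uint8, red, green, blue); there is no depth.
- cams.get_calibration(name): a dict with "fx", "fy", "cx", "cy" (pixels), "extrinsics" (4x4, takes a point from camera to world coordinates); the wrist camera has in their place "hand_eye" (4x4, takes a point from camera to tool coordinates, whose origin is the TCP and whose axes are the flange's). Camera axes: x right, y up, looking along -z (the intrinsics and any distortion apply to the point x, -y, -z); pixel columns grow to the right and rows downward; lengths in m; the calibration is good to about 2 mm. A picture is of the moment at which its call begins: read the wrist's pose just before it. get_calibration takes no time and is no camera call.
- job.finish_job(): hands the job in, once; it reports no verdict.
The state is a dict: "t": time; "q": joint angles; "qvel": joint speeds; "joint_torque": joint torques, N m; "tool_pos": TCP position; "eef_rot": TCP orientation; "wrist_force": force on the tool from outside, world axes, zero at the start; "moment": the same for the moment, N m; "opening": opening from 0.0 (shut) to 1.0 (fully open).
Only numpy, scipy, OpenCV 4.12 (cv2) and the standard library are available. Lean on these libraries where they do the work, as an engineer would, in place of code of your own. Each camera call takes 0.05 s, during which the arm holds its last target.

### The job

The lever knife of the white cheese-cutting board has been washed and its eye put back loosely between the two ears of the hinge bracket. Slide the knife along its groove until its eye is fully home against the bracket's back stop, then push the red-gripped hinge pin through both ears and the eye, from the side nearer the robot, until its grip is right up against the ear, and let go. Leave the herb cheese and the ramekin where they are.

Things in the scene. Friction and masses are not known exactly. Their poses are not given: they have to be found in the camera images.
- cutter: White cutting board, fixed, 150 (x) by 270 (y) mm, top 25 mm above the table; origin on the table under its centre. x points away from the robot, y along its blade groove (at x = 0) towards the hinge bracket, whose hole axis lies at y = +100 mm. Bracket: two 8 mm steel ears standing up from the board, holes 13 mm wide, outer faces at x = -21 and +21 mm, 26 mm apart, tops 67 mm above the table.
- bracket_hole (a point): Point on the axis of the ears' holes, midway between the ears, 48 mm above the table. Axes as the board's: x along the holes (the pin goes in along +x), y towards the bracket's back stop, z up. The ears reach from y = -34 to +22 mm here. The bracket's floor (z = -16 mm) and its stop at y = +16 mm hold the eye in line with the holes once it is pushed against the stop.
- knife_eye (a point): Loose lever knife, 0.34 to 0.53 kg, standing upright with its edge in the groove: centre of its eye, a steel hub 24 mm wide and 33 mm across with a 13 mm hole. Axes as bracket_hole: x along the hole, y from the handle towards the eye. At the start it is 14 to 28 mm short of home (towards -y), between the ears. Sliding the knife takes a few newtons, under 6 N.
- knife_butt (a point): The same knife: centre of the flat end face of its blue handle, 335 mm from the eye along -y, 48 mm above the table, where it can be pushed towards +y. The handle is 24 mm wide, 28 mm high (34 to 62 mm above the table) and 97 mm long; its end overhangs the end of the board.
- pin_grip (a point): Loose hinge pin, 0.10 to 0.15 kg, flat on the table: centre of its red square grip, 50 mm long (x), 24 by 24 mm. x runs along the pin to its tip. A steel shank, 10 mm thick and 64 mm long, runs from the grip's front face (x = +25 mm) to the tip (x = +89 mm), its last 14 mm tapering to 3 mm. Fully home, the front face touches the ear: this point is then at x = -46 mm of bracket_hole.
- herb_cheese: Bystander: bar of herb cheese, 40 by 75 by 45 mm, loose on the far half of the white board; origin at the centre of its underside.
- ramekin: Bystander: small white bowl, 60 mm across and 32 mm high, loose on the table left of the board, its place and the pin's being exchanged at times; origin at the centre of its underside.
Mind the look-alikes: they are no part of the job. Of the things that look like the part that bears pin_grip, take the one that is farthest to the robot's left at the start.

How it is judged:
By the outcome, as a careful person would: the job done as asked, in the order asked, and still so for the second after the job is handed in, with the robot touching nothing.
It also fails if it takes over 61 s, if anything falls off the work surface, if the arm or the gripper's body presses on something with over 40 N, if the wrist force passes 120 N, or if a joint passes its speed limit or range.

## Working session

There is one attempt and no reset: what is moved stays moved. The work goes in short steps, Python scripts to look and compute and a tool call to move; the robot and the scene stay as the last step left them, time stands still between calls to the robot, and variables do not carry over. Pictures are saved under pics/ and viewed, and the job is handed in when it is done.

Besides the shell and the picture viewer there is one more tool, called after "Emit:" as a command line: name --argument value ..., lists and objects as JSON in quotes. move_arm: Moves the arm, as the interface text tells. Its arguments: {"type":"object","properties":{"steps":{"type":"array"}},"required":["steps"]}

```bash
mkdir -p pics; ls; python3 - <<'E'
from station import manip,cams,job
import cv2,numpy as np
s=manip.get_state();print(s)
print(manip.pinch_z)
for n in ['side','top','wrist']:
    im=cams.get_image(n);cv2.imwrite(f'pics/{n}0.png',im[:,:,::-1]);c=cams.get_calibration(n);print(n,c)
E
```

```text
pics
{'t': 0.0, 'q': array([-1.46133054e+00,  1.81499480e-01,  1.60795092e+00, -3.99451937e-06,
        1.35377386e+00, -2.06292588e-01]), 'qvel': array([-0.00221317, -0.00045776, -0.00098402,  0.0010181 ,  0.0006484 ,
       -0.00103619]), 'joint_torque': array([ 1.95230830e-03, -4.33869696e+01, -3.41837382e+01,  7.03386404e-02,
        3.84438818e-02, -1.47408346e-04]), 'tool_pos': array([ 0.17852265, -0.54605777,  0.23786108]), 'eef_rot': array([-3.13999484e+00, -3.30390418e-04,  3.15758973e-01]), 'wrist_force': array([-0.60065191,  0.37977125,  0.30160671]), 'moment': array([-0.00995685,  0.00533866, -0.01446351]), 'opening': 1.0024126821925696}
0.0187
side {'fx': 403.97696198854163, 'fy': 403.97696198854163, 'cx': 320.84979343820766, 'cy': 198.00953278693564, 'extrinsics': array([[ 0.99083413,  0.08800123, -0.10248662,  0.41682971],
       [-0.13378746,  0.53441883, -0.83456421, -0.83182534],
       [-0.0186719 ,  0.84062613,  0.54129388,  0.65535342],
       [ 0.        ,  0.        ,  0.        ,  1.        ]])}
top {'fx': 410.1603540965037, 'fy': 410.1603540965037, 'cx': 323.22534563018564, 'cy': 192.65449896913609, 'extrinsics': array([[-0.02298317,  0.99844095, -0.05086688,  0.46007512],
       [-0.9996745 , -0.02351567, -0.00989471,  0.08603357],
       [-0.01107545,  0.05062291,  0.99865643,  1.00763947],
       [ 0.        ,  0.        ,  0.        ,  1.        ]])}
wrist {'fx': 292.96490690132504, 'fy': 292.96490690132504, 'cx': 317.6720720812457, 'cy': 206.76183961705212, 'hand_eye': array([[ 1.07476598e-03,  9.61434070e-01,  2.75033407e-01,
         7.14643754e-02],
       [ 9.99999382e-01, -1.11138433e-03, -2.26974431e-05,
         9.30100087e-04],
       [ 2.83845724e-04,  2.75033261e-01, -9.61434670e-01,
        -1.45828724e-01],
       [ 0.00000000e+00,  0.00000000e+00,  0.00000000e+00,
         1.00000000e+00]])}
```

View pics/top0.png

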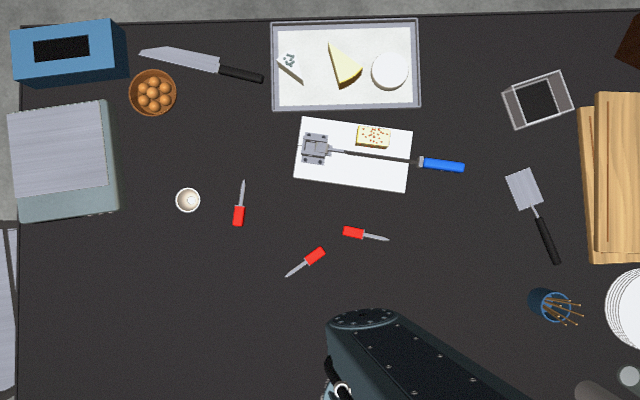

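View pics/side0.png

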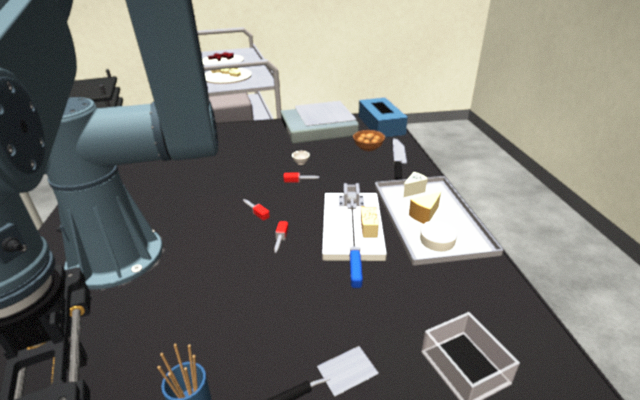

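View pics/wrist0.png

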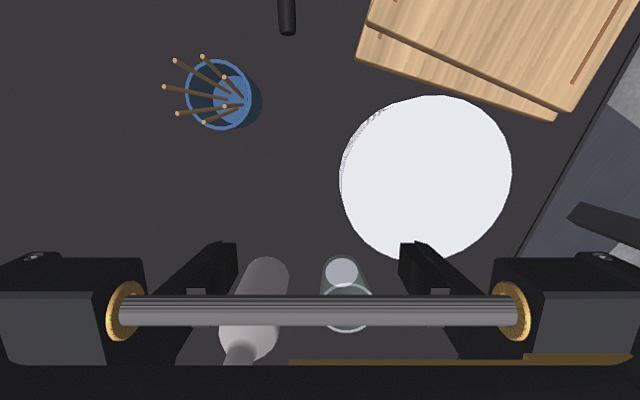

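```bash
cat > h.py <<'E'
import numpy as np,cv2
from station import manip,cams,job
from scipy.spatial.transform import Rotation as R
def ext(n,s=None):
    c=cams.get_calibration(n)
    if 'extrinsics' in c: return c,c['extrinsics']
    T=np.eye(4);T[:3,:3]=R.from_euler('xyz',s['eef_rot']).as_matrix();T[:3,3]=s['tool_pos']
    return c,T@c['hand_eye']
def p2w(n,u,v,z,s=None):
    c,E=ext(n,s);d=E[:3,:3]@np.array([(u-c['cx'])/c['fx'],-(v-c['cy'])/c['fy'],-1]);o=E[:3,3]
    return o+d*(z-o[2])/d[2]
def w2p(n,P,s=None):
    c,E=ext(n,s);p=E[:3,:3].T@(np.asarray(P)-E[:3,3]);return np.array([c['cx']+c['fx']*p[0]/-p[2],c['cy']+c['fy']*p[1]/p[2]])
def crop(im,x0,y0,w,h,k,f):
    cv2.imwrite(f,cv2.resize(im[y0:y0+h,x0:x0+w,::-1],None,fx=k,fy=k,interpolation=cv2.INTER_CUBIC))
E
python3 - <<'E'
from h import *
im=cv2.imread('pics/top0.png')[:,:,::-1]
crop(im,215,160,200,140,4,'pics/c1.png')
crop(im,285,105,190,100,4,'pics/c2.png')
im=cv2.imread('pics/side0.png')[:,:,::-1]
crop(im,235,140,170,160,3.7,'pics/c3.png')
E
```

```text
(no output)
```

View pics/c1.png

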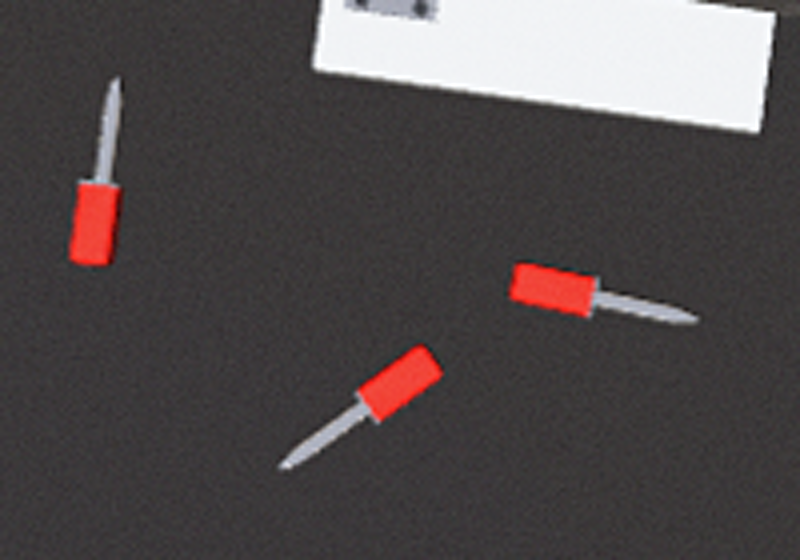

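View pics/c2.png

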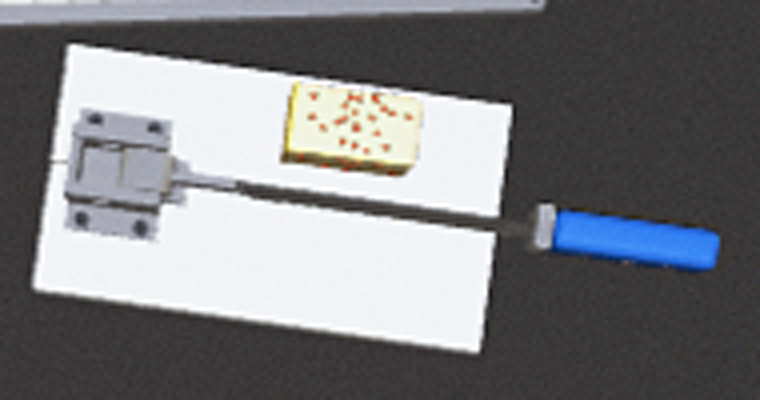

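View pics/c3.png

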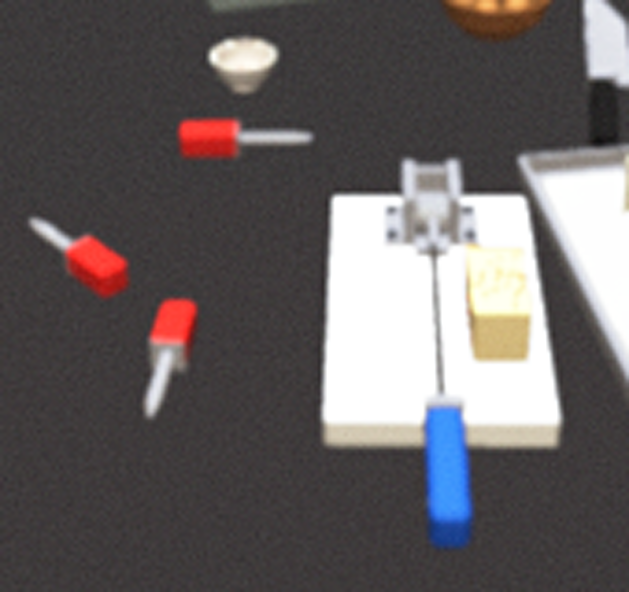

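The three look-alike red pins are at top pixels (239,216), (315,256) and (353,232). The first has the smallest column, so the largest y, and is the robot's leftmost: that one is meant.

```bash
python3 - <<'E'
from h import *
np.set_printoptions(precision=4,suppress=True)
C=[(67,44),(512,105),(480,352),(34,290)]
W=[p2w('top',285+a/4,105+b/4,.025) for a,b in C]
for w in W:print(w)
# local: TL=(+75,+135) TR=(+75,-135) BR=(-75,-135) BL=(-75,135)
L=np.array([(.075,.135),(.075,-.135),(-.075,-.135),(-.075,.135)])
Wp=np.array(W)[:,:2];c=Wp.mean(0);H=L.T@(Wp-c);U,S,V=np.linalg.svd(H);Rm=V.T@U.T
print('board',c,np.arctan2(Rm[1,0],Rm[0,0]),(L@Rm.T+c-Wp)*1000)
yaw=np.arctan2(Rm[1,0],Rm[0,0])
C=[(67,44),(512,105)]
bh=np.r_[c+Rm@[0,.1],.048];print('hole',bh,w2p('top',bh),w2p('side',bh))
# side check of corners (crop3 /3.7 + (235,140))
for a,b in [(332,197),(526,197),(559,427),(325,427)]: print('side',p2w('side',235+a/3.7,140+b/3.7,.025))
# butt
for a,b in [(719,232),(714,270)]: print('butt top',p2w('top',285+a/4,105+b/4,.062))
for a,b in [(433,521),(469,520)]: print('butt side',p2w('side',235+a/3.7,140+b/3.7,.062))
for a,b in [(433,545),(467,543)]: print('butt side bot',p2w('side',235+a/3.7,140+b/3.7,.034))
# pin
t=p2w('top',215+117/4,160+78/4,.012)
f=[p2w('top',215+a/4,160+b/4,.024) for a,b in [(80,183),(119,186)]]
b=[p2w('top',215+a/4,160+b/4,.024) for a,b in [(70,261),(109,264)]]
print('tip',t,'f',f,'b',b)
f=np.mean(f,0);b=np.mean(b,0);print('centre',(f+b)/2,'len',np.linalg.norm(f-b),'yaw',np.arctan2(*(t-(f+b)/2)[1::-1]),np.linalg.norm((t-(f+b)/2)[:2]))
print('side tip',p2w('side',235+312/3.7,140+137/3.7,.012), [p2w('side',235+a/3.7,140+b/3.7,.024) for a,b in [(181,124),(239,122),(239,148),(181,150)]])
E
```

```text
[0.6973 0.1435 0.025 ]
[ 0.6533 -0.1241  0.025 ]
[ 0.5047 -0.0999  0.025 ]
[0.5483 0.1664 0.025 ]
board [0.6009 0.0215] -0.16134407286176483 [[-0.7022 -0.8359]
 [-0.0272  0.2713]
 [ 0.4828  0.1955]
 [ 0.2466  0.3692]]
hole [0.6169 0.1202 0.048 ] [311.7163 147.1493] [349.9028 192.4186]
side [0.5509 0.1638 0.025 ]
side [0.7021 0.1388 0.025 ]
side [ 0.6542 -0.1319  0.025 ]
side [ 0.5073 -0.1088  0.025 ]
butt top [ 0.5691 -0.2328  0.062 ]
butt top [ 0.5471 -0.229   0.062 ]
butt side [ 0.5504 -0.2387  0.062 ]
butt side [ 0.5702 -0.241   0.062 ]
butt side bot [ 0.5529 -0.2296  0.034 ]
butt side bot [ 0.5723 -0.231   0.034 ]
tip [0.5475 0.2878 0.012 ] f [array([0.4837, 0.3085, 0.024 ]), array([0.4813, 0.285 , 0.024 ])] b [array([0.4371, 0.3151, 0.024 ]), array([0.4347, 0.2917, 0.024 ])]
centre [0.4592 0.3001 0.024 ] len 0.047052164006590846 yaw -0.13791739289146923 0.0891004984627391
side tip [0.5504 0.2838 0.012 ] [array([0.4391, 0.3042, 0.024 ]), array([0.489 , 0.2994, 0.024 ]), array([0.485 , 0.2548, 0.024 ]), array([0.4365, 0.2595, 0.024 ])]
```

```bash
cat >> h.py <<'E'
B=np.array([.601,.0205]);BY=-.161
def b2w(x,y):
    c,s=np.cos(BY),np.sin(BY);return B+np.array([c*x-s*y,s*x+c*y])
def go(P,yaw):
    s=manip.get_state();Rm=R.from_euler('xyz',[np.pi,0,s['eef_rot'][2]]).as_matrix()
    print('lin',np.round(Rm.T@(np.asarray(P)-s['tool_pos']),4),'yaw',round(np.degrees(s['eef_rot'][2]-yaw),2),'t',round(s['t'],2),s['tool_pos'].round(4),s['eef_rot'].round(4))
E
python3 -c "
from h import *
go([*b2w(0,-.30),.238],BY)"
```

```text
lin [ 0.4399 -0.1409  0.    ] yaw 27.32 t 0.15 [ 0.1786 -0.5462  0.238 ] [-3.1403e+00 -3.0000e-04  3.1580e-01]
```

Emit:
move_arm --steps '[{"linear": [0.04, -0.0128, 0], "yaw": 6, "jaw": 0.02}, {"linear": [0.08, -0.0256, 0], "yaw": 12, "jaw": 0}, {"linear": [0.12, -0.0384, 0], "yaw": 18, "jaw": 0}, {"linear": [0.158, -0.0506, 0], "yaw": 24, "jaw": 0}, {"linear": [0.196, -0.0628, 0], "yaw": 27.3, "jaw": 0}]'

```text
t: 0.57
tool_pos: [0.3466, -0.4245, 0.2385]
eef_rot: [-3.141, 0.0, -0.166]
wrist_force: [-0.2, -1.5, -1.2]
opening: 0.643
```

```bash
python3 -c "
from h import *
go([*b2w(0,-.30),.238],BY)"
```

```text
lin [ 0.1788 -0.181   0.0005] yaw -0.31 t 0.57 [ 0.3466 -0.4245  0.2385] [-3.1412e+00  1.0000e-04 -1.6650e-01]
```

Emit:
move_arm --steps '[{"linear": [0.0275, -0.028, 0], "yaw": 0, "jaw": 0}, {"linear": [0.055, -0.056, 0], "yaw": 0, "jaw": 0}, {"linear": [0.083, -0.084, 0], "yaw": 0, "jaw": 0}, {"linear": [0.11, -0.112, 0.0], "yaw": 0, "jaw": 0}, {"linear": [0.137, -0.14, 0.0], "yaw": 0, "jaw": 0}]'

```text
t: 0.98
tool_pos: [0.5043, -0.3081, 0.2385]
eef_rot: [-3.141, 0.0, -0.161]
wrist_force: [-0.0, 0.1, -1.2]
opening: 0.269
```

```bash
python3 - <<'E'
from h import *
go([*b2w(0,-.30),.238],BY)
s=manip.get_state();im=cams.get_image('wrist');cv2.imwrite('pics/w1.png',im[:,:,::-1])
go([*b2w(0,-.30),.038],BY)
E
```

```text
lin [ 0.0428 -0.0398  0.0005] yaw 0.03 t 0.98 [ 0.5043 -0.3081  0.2385] [-3.1414e+00  3.0000e-04 -1.6050e-01]
lin [ 0.0392 -0.0345  0.2006] yaw 0.25 t 1.03 [ 0.5088 -0.3036  0.2386] [-3.1384e+00 -2.6000e-03 -1.5660e-01]
```

View pics/w1.png

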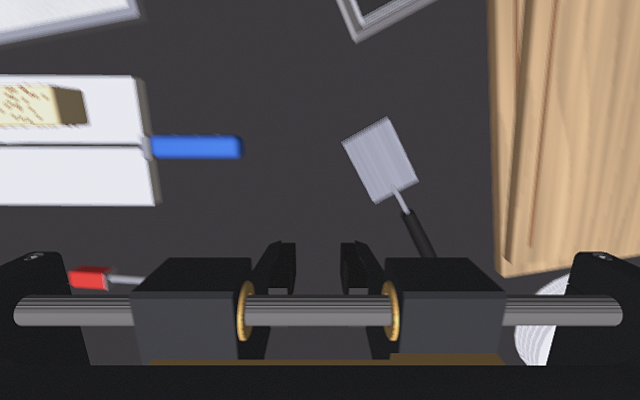

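Emit:
move_arm --steps '[{"linear": [0.02, -0.0175, 0.0], "yaw": 0, "jaw": 0}, {"linear": [0.037, -0.033, 0.02], "yaw": 0, "jaw": 0}, {"linear": [0.037, -0.033, 0.06], "yaw": 0, "jaw": 0}, {"linear": [0.037, -0.033, 0.1], "yaw": 0, "jaw": 0}, {"linear": [0.037, -0.033, 0.1], "yaw": 0, "jaw": 0}]'

```text
t: 1.45
tool_pos: [0.5403, -0.2791, 0.1298]
eef_rot: [-3.134, 0.013, -0.16]
wrist_force: [-1.1, 0.9, -2.3]
opening: 0.008
```

```bash
python3 - <<'E'
from h import *
go([*b2w(0,-.30),.038],BY)
s=manip.get_state();im=cams.get_image('wrist');cv2.imwrite('pics/w2.png',im[:,:,::-1])
np.save('s2.npy',np.r_[s['tool_pos'],s['eef_rot']])
im=cams.get_image('side');crop(im,220,130,220,200,3,'pics/s2.png')
go([*b2w(0,-.30),.038],BY)
E
```

```text
lin [ 0.0119 -0.0055  0.0918] yaw 0.07 t 1.45 [ 0.5403 -0.2791  0.1298] [-3.1344  0.0131 -0.1597]
lin [ 0.008  -0.0082  0.0995] yaw 0.01 t 1.55 [ 0.5437 -0.2824  0.1375] [-3.1394  0.0039 -0.1608]
```

View pics/w2.png

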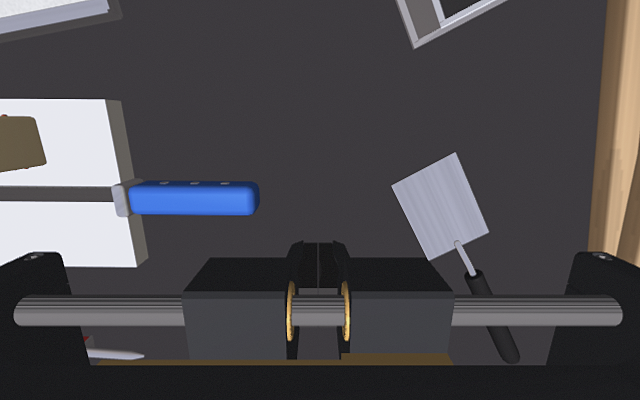

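View pics/s2.png

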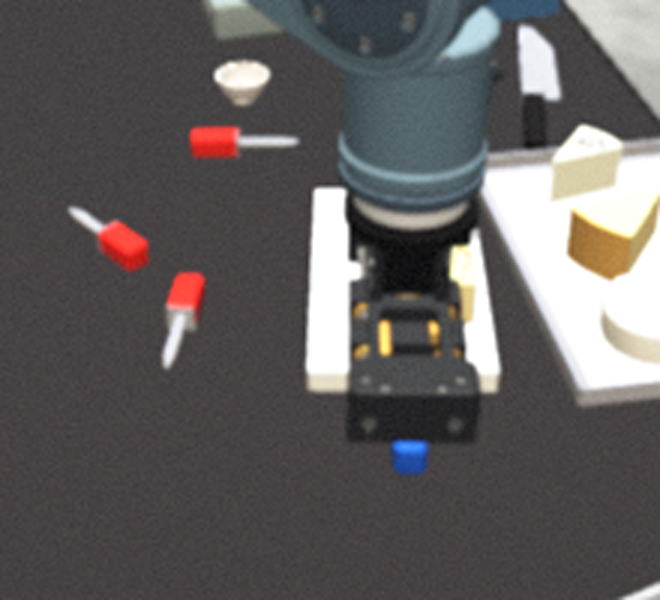

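```bash
python3 - <<'E'
from h import *
a=np.load('s2.npy');s=dict(tool_pos=a[:3],eef_rot=a[3:])
c,sn=np.cos(BY),np.sin(BY)
for n,u,v in [('h',259,184),('h',259,208)]:
    p=p2w('wrist',u,v,.06,s);d=p[:2]-B;print(p,[c*d[0]+sn*d[1],-sn*d[0]+c*d[1]])
for u,v in [(107,99),(135,267)]:
    p=p2w('wrist',u,v,.025,s);d=p[:2]-B;print(p,[c*d[0]+sn*d[1],-sn*d[0]+c*d[1]])
go([*b2w(0,-.29),.038],BY)
E
```

```text
[ 0.57380383 -0.24000257  0.06      ] [np.float64(0.014915502042820009), np.float64(-0.26149330746489174)]
[ 0.55541328 -0.23595895  0.06      ] [np.float64(-0.0038854238645122663), np.float64(-0.2604500824933428)]
[ 0.65500138 -0.1253171   0.025     ] [np.float64(0.07667826361202702), np.float64(-0.13527460326793012)]
[ 0.50692907 -0.09704802  0.025     ] [np.float64(-0.07401077474171926), np.float64(-0.13110790469747163)]
lin [ 0.008  -0.0182  0.0995] yaw 0.01 t 1.55 [ 0.5437 -0.2824  0.1375] [-3.1394  0.0039 -0.1608]
```

Emit:
move_arm --steps '[{"linear": [0.006, -0.006, 0.03], "yaw": 0, "jaw": 0}, {"linear": [0.009, -0.007, 0.065], "yaw": 0, "jaw": 0}, {"linear": [0.009, -0.007, 0.1], "yaw": 0, "jaw": 0}, {"linear": [0.009, -0.007, 0.1], "yaw": 0, "jaw": 0}, {"linear": [0.009, -0.007, 0.1], "yaw": 0, "jaw": 0}]'

```text
t: 1.97
tool_pos: [0.5548, -0.2781, 0.0398]
eef_rot: [-3.141, 0.001, -0.161]
wrist_force: [-0.2, 0.4, 1.3]
opening: 0.008
```

```bash
python3 - <<'E'
from h import *
s=manip.get_state();im=cams.get_image('wrist');cv2.imwrite('pics/w3.png',im[:,:,::-1])
np.save('s2.npy',np.r_[s['tool_pos'],s['eef_rot']])
im=cams.get_image('side');crop(im,260,180,160,150,4,'pics/s3.png')
go([*b2w(0,-.30),.038],BY);print(manip.get_state()['wrist_force'])
E
```

```text
lin [-0.0046 -0.0033  0.0047] yaw -0.01 t 2.07 [ 0.5569 -0.2796  0.0427] [ 3.139  -0.0049 -0.1611]
[ 0.72238677 -0.93681257  0.077615  ]
```

View pics/w3.png

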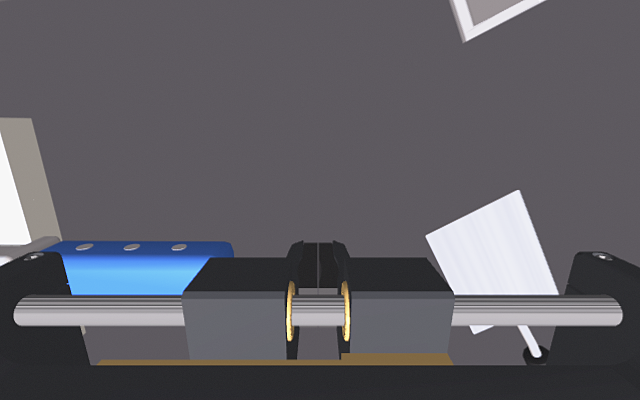

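View pics/s3.png

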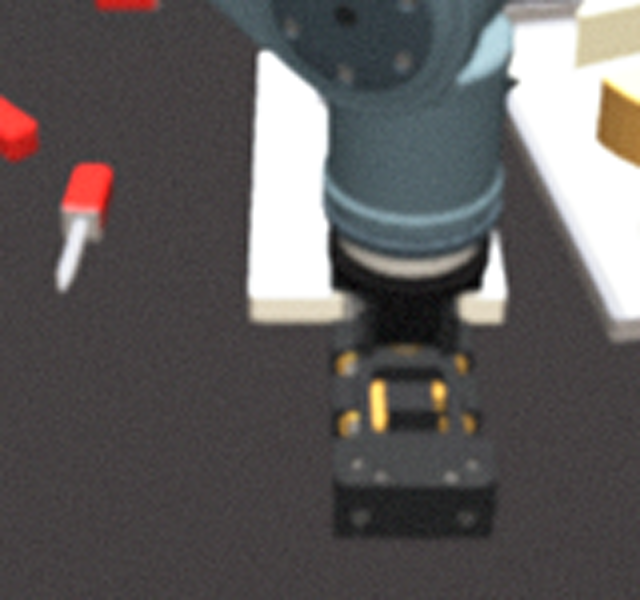

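Emit:
move_arm --steps '[{"linear": [-0.004, -0.007, 0.0], "yaw": 0, "jaw": 0}, {"linear": [-0.004, -0.013, 0.0], "yaw": 0, "jaw": 0}, {"linear": [-0.004, -0.017, 0.0], "yaw": 0, "jaw": 0}, {"linear": [-0.004, -0.02, 0.0], "yaw": 0, "jaw": 0}, {"linear": [-0.004, -0.02, 0.0], "yaw": 0, "jaw": 0}]'

```text
t: 2.48
tool_pos: [0.5545, -0.2564, 0.0394]
eef_rot: [3.141, -0.001, -0.16]
wrist_force: [0.5, 0.2, -0.0]
opening: -0.0
```

```bash
python3 - <<'E'
from h import *
go([*b2w(0,-.2525),.038],BY);print(manip.get_state()['wrist_force'])
E
```

```text
lin [ 0.0016 -0.0283  0.0014] yaw 0.08 t 2.48 [ 0.5545 -0.2564  0.0394] [ 3.1414e+00 -6.0000e-04 -1.5970e-01]
[ 0.45837208  0.22434822 -0.00777813]
```

Emit:
move_arm --steps '[{"linear": [0.002, -0.003, 0.0], "yaw": 0, "jaw": 0}, {"linear": [0.002, -0.006, 0.0], "yaw": 0, "jaw": 0}, {"linear": [0.002, -0.009, 0.0], "yaw": 0, "jaw": 0}, {"linear": [0.002, -0.012, 0.0], "yaw": 0, "jaw": 0}, {"linear": [0.002, -0.014, 0.0], "yaw": 0, "jaw": 0}]'

```text
t: 2.9
tool_pos: [0.5583, -0.2438, 0.0386]
eef_rot: [3.141, -0.0, -0.161]
wrist_force: [-0.4, -2.0, 0.3]
opening: 0.006
```

Emit:
move_arm --steps '[{"linear": [0.0, -0.002, 0.0], "yaw": 0, "jaw": 0}, {"linear": [0.0, -0.004, 0.0], "yaw": 0, "jaw": 0}, {"linear": [0.0, -0.006, 0.0], "yaw": 0, "jaw": 0}, {"linear": [0.0, -0.007, 0.0], "yaw": 0, "jaw": 0}, {"linear": [0.0, -0.008, 0.0], "yaw": 0, "jaw": 0}]'

```text
t: 3.32
tool_pos: [0.5596, -0.2357, 0.0386]
eef_rot: [-3.142, 0.0, -0.161]
wrist_force: [0.4, -2.3, -0.6]
opening: 0.007
```

```bash
python3 - <<'E'
from h import *
go([*b2w(0,-.2525),.038],BY);print(manip.get_state()['wrist_force'])
s=manip.get_state();im=cams.get_image('wrist');cv2.imwrite('pics/w4.png',im[:,:,::-1])
im=cams.get_image('top');crop(im,285,105,190,100,4,'pics/t4.png')
E
```

```text
lin [-0.0002 -0.007   0.0006] yaw 0.02 t 3.32 [ 0.5596 -0.2357  0.0386] [-3.1416e+00  1.0000e-04 -1.6070e-01]
[ 0.43628931 -2.31331059 -0.61151333]
```

View pics/w4.png

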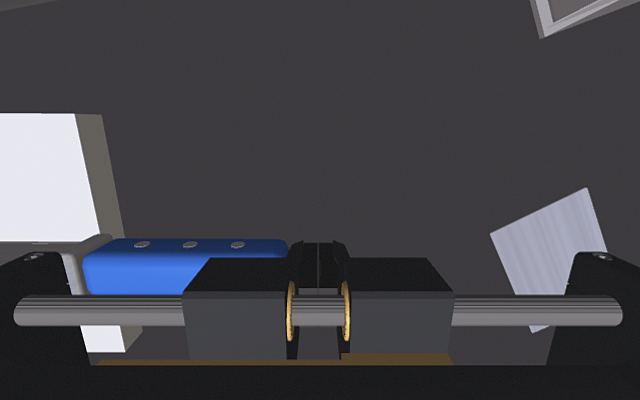

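View pics/t4.png

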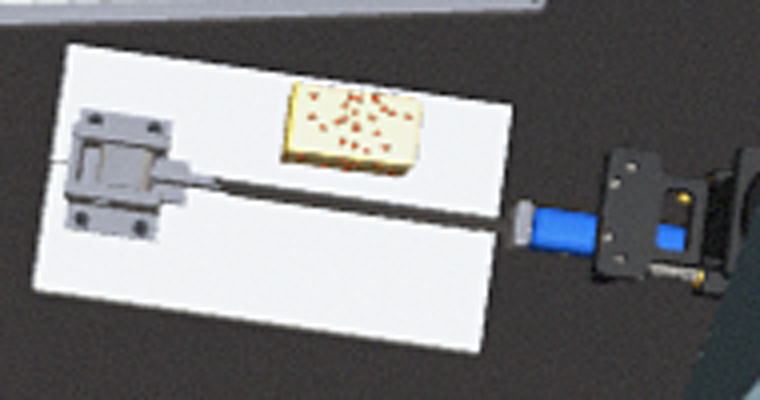

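Emit:
move_arm --steps '[{"linear": [0.0, -0.0015, 0.0], "yaw": 0, "jaw": 0}, {"linear": [0.0, -0.003, 0.0], "yaw": 0, "jaw": 0}, {"linear": [0.0, -0.0045, 0.0], "yaw": 0, "jaw": 0}, {"linear": [0.0, -0.0055, 0.0], "yaw": 0, "jaw": 0}, {"linear": [0.0, -0.006, 0.0], "yaw": 0, "jaw": 0}]'

```text
t: 3.83
tool_pos: [0.5606, -0.2297, 0.0387]
eef_rot: [-3.142, 0.0, -0.161]
wrist_force: [-0.0, -2.3, -1.0]
opening: 0.006
```

Emit:
move_arm --steps '[{"linear": [0.0, -0.001, 0.0], "yaw": 0, "jaw": 0}, {"linear": [0.0, -0.002, 0.0], "yaw": 0, "jaw": 0}, {"linear": [0.0, -0.002, 0.0], "yaw": 0, "jaw": 0}]'

```text
t: 4.08
tool_pos: [0.5609, -0.2277, 0.0387]
eef_rot: [-3.141, 0.0, -0.161]
wrist_force: [-0.5, -0.1, -0.4]
opening: 0.002
```

Emit:
move_arm --steps '[{"linear": [0.0, -0.001, 0.0], "yaw": 0, "jaw": 0}, {"linear": [0.0, -0.002, 0.0], "yaw": 0, "jaw": 0}]'

```text
t: 4.25
tool_pos: [0.5612, -0.2259, 0.0387]
eef_rot: [3.142, -0.0, -0.161]
wrist_force: [-0.2, -1.6, -0.7]
opening: 0.008
```

Emit:
move_arm --steps '[{"linear": [0.0, -0.001, 0.0], "yaw": 0, "jaw": 0}, {"linear": [0.0, -0.002, 0.0], "yaw": 0, "jaw": 0}]'

```text
t: 4.42
tool_pos: [0.5615, -0.2242, 0.0388]
eef_rot: [3.141, -0.0, -0.161]
wrist_force: [-1.5, -6.4, -0.3]
opening: 0.002
```

```bash
python3 - <<'E'
from h import *
go([*b2w(0,-.2525),.038],BY);print(manip.get_state()['wrist_force'])
im=cams.get_image('top');crop(im,285,105,190,100,4,'pics/t5.png')
E
```

```text
lin [-0.0003  0.0046  0.0008] yaw 0.02 t 4.42 [ 0.5615 -0.2242  0.0388] [ 3.1409e+00 -1.0000e-04 -1.6060e-01]
[-1.48842818 -6.40107416 -0.32598653]
```

View pics/t5.png

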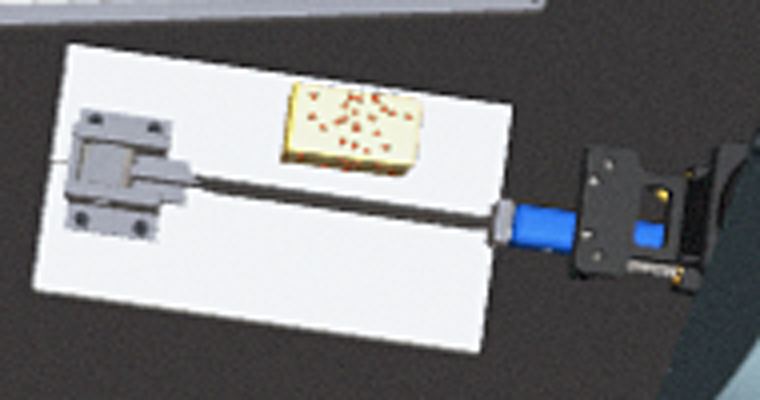

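Emit:
move_arm --steps '[{"linear": [0.0, -0.001, 0.0], "yaw": 0, "jaw": 0}, {"linear": [0.0, -0.001, 0.0], "yaw": 0, "jaw": 0}]'

```text
t: 4.63
tool_pos: [0.5619, -0.2243, 0.0391]
eef_rot: [3.139, -0.001, -0.161]
wrist_force: [-2.4, -6.2, -1.4]
opening: 0.002
```

Emit:
move_arm --steps '[{"linear": [0.0, -0.001, 0.0], "yaw": 0, "jaw": 0}, {"linear": [0.0, -0.001, 0.0], "yaw": 0, "jaw": 0}]'

```text
t: 4.8
tool_pos: [0.5622, -0.2243, 0.0394]
eef_rot: [3.138, -0.002, -0.161]
wrist_force: [-1.2, -9.7, -0.5]
opening: 0.001
```

Emit:
move_arm --steps '[{"linear": [0.0, 0.005, 0.0], "yaw": 0, "jaw": 0}, {"linear": [0.0, 0.02, 0.0], "yaw": 0, "jaw": 0}, {"linear": [0.0, 0.02, -0.03], "yaw": 0, "jaw": 0}, {"linear": [0.0, 0.01, -0.07], "yaw": 0, "jaw": 0}, {"linear": [0.0, -0.02, -0.1], "yaw": 0, "jaw": 0.04}]'

```text
t: 5.22
tool_pos: [0.5649, -0.2063, 0.1402]
eef_rot: [3.141, -0.001, -0.165]
wrist_force: [1.7, 0.0, 1.6]
opening: 0.058
```

```bash
python3 - <<'E'
from h import *
im=cams.get_image('top');crop(im,285,105,190,100,4,'pics/t6.png')
go([*b2w(-.10,.10),.2],BY)
E
```

```text
lin [-0.1038 -0.3237 -0.0534] yaw 0.0 t 5.27 [ 0.5689 -0.201   0.1466] [ 3.1413 -0.0091 -0.161 ]
```

View pics/t6.png

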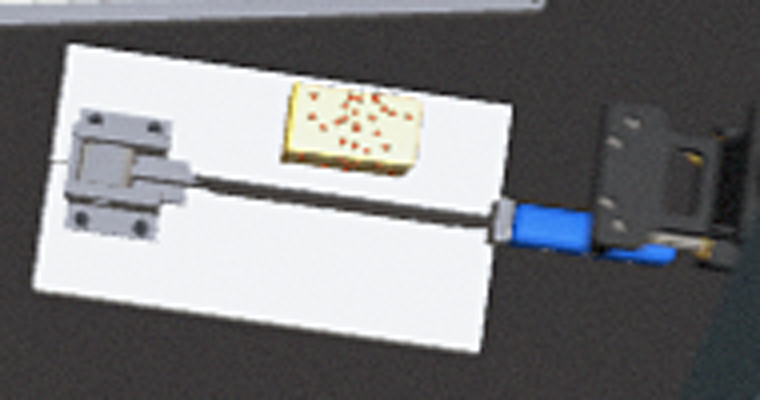

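Emit:
move_arm --steps '[{"linear": [-0.013, -0.036, -0.01], "yaw": 0, "jaw": 0.04}, {"linear": [-0.026, -0.072, -0.01], "yaw": 0, "jaw": 0.06}, {"linear": [-0.039, -0.108, -0.01], "yaw": 0, "jaw": 0.06}, {"linear": [-0.052, -0.145, -0.01], "yaw": 0, "jaw": 0.06}, {"linear": [-0.065, -0.182, -0.01], "yaw": 0, "jaw": 0.06}]'

```text
t: 5.68
tool_pos: [0.5293, -0.0114, 0.1482]
eef_rot: [-3.141, 0.0, -0.161]
wrist_force: [1.2, -0.1, -0.3]
opening: 0.484
```

```bash
python3 - <<'E'
from h import *
go([*b2w(-.10,.10),.15],BY)
E
```

```text
lin [-0.0343 -0.143  -0.0018] yaw -0.01 t 5.68 [ 0.5293 -0.0114  0.1482] [-3.1408e+00  1.0000e-04 -1.6110e-01]
```

Emit:
move_arm --steps '[{"linear": [-0.009, -0.037, 0.0], "yaw": 0, "jaw": 0.06}, {"linear": [-0.018, -0.074, 0.0], "yaw": 0, "jaw": 0.06}, {"linear": [-0.027, -0.11, 0.0], "yaw": 0, "jaw": 0.06}, {"linear": [-0.034, -0.137, 0.0], "yaw": 0, "jaw": 0.06}, {"linear": [-0.034, -0.137, 0.0], "yaw": 0, "jaw": 0.06}]'

```text
t: 6.1
tool_pos: [0.5172, 0.1323, 0.148]
eef_rot: [-3.14, 0.001, -0.156]
wrist_force: [-0.2, -0.3, 0.1]
opening: 0.682
```

Emit:
move_arm --steps '[{"linear": [0, 0, 0], "yaw": 0, "jaw": 0.06}, {"linear": [0, 0, 0], "yaw": 0, "jaw": 0.06}, {"linear": [0, 0, 0], "yaw": 0, "jaw": 0.06}]'

```text
t: 6.35
tool_pos: [0.5185, 0.1267, 0.1481]
eef_rot: [3.141, 0.0, -0.162]
wrist_force: [-1.0, 0.2, -0.8]
opening: 0.685
```

```bash
python3 - <<'E'
from h import *
s=manip.get_state();im=cams.get_image('wrist');cv2.imwrite('pics/w7.png',im[:,:,::-1])
crop(im,180,30,200,150,4,'pics/w7c.png')
np.save('s7.npy',np.r_[s['tool_pos'],s['eef_rot']]);print(s['tool_pos'],s['eef_rot'],s['qvel'].round(3))
E
```

```text
[0.51852113 0.12670323 0.1480741 ] [ 3.14141605e+00  1.97914110e-04 -1.61958005e-01] [-0.008 -0.001  0.002  0.001 -0.     0.004]
```

View pics/w7.png

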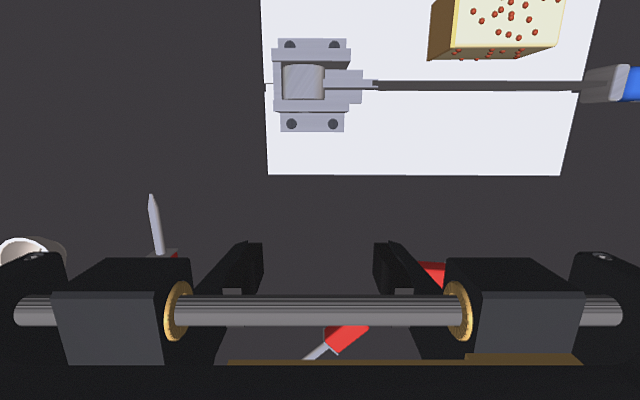

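View pics/w7c.png

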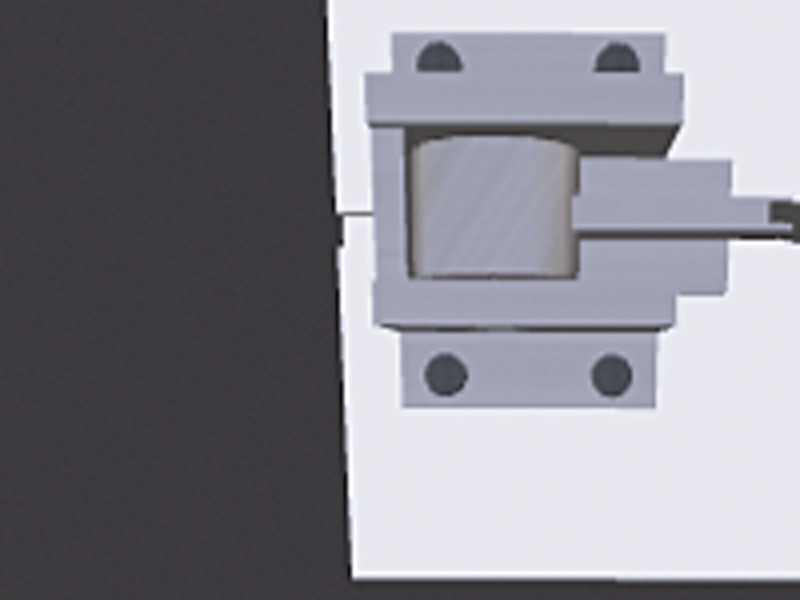

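```bash
python3 - <<'E'
from h import *
np.set_printoptions(precision=4,suppress=True)
a=np.load('s7.npy');s=dict(tool_pos=a[:3],eef_rot=a[3:])
c,sn=np.cos(BY),np.sin(BY)
def loc(p):
    d=p[:2]-B;return np.array([c*d[0]+sn*d[1],-sn*d[0]+c*d[1]])
for z,pts in [(.067,[(365,72),(684,72),(370,125),(682,125),(373,282),(676,282),(375,326),(674,326)]),(.025,[(351,578),(334,215)]),(.0645,[(410,200),(578,200)])]:
    for u,v in pts: print(z,u,v,loc(p2w('wrist',180+u/4,30+v/4,z,s)))
print(w2p('wrist',[*b2w(-.075,.135),.025],s))
for u,v in [(560,175),(268,175)]: print(p2w('wrist',u,v,.025,s),loc(p2w('wrist',u,v,.025,s)))
# pin tip/shank
print('tip',p2w('wrist',151,195,.012,s))
E
```

```text
0.067 365 72 [0.0236 0.1235]
0.067 684 72 [0.0236 0.0678]
0.067 370 125 [0.0152 0.1229]
0.067 682 125 [0.0152 0.0679]
0.067 373 282 [-0.0109  0.1235]
0.067 676 282 [-0.0109  0.0682]
0.067 375 326 [-0.0186  0.1234]
0.067 674 326 [-0.0186  0.0684]
0.025 351 578 [-0.0726  0.1373]
0.025 334 215 [0.0054 0.1373]
0.0645 410 200 [0.0033 0.1166]
0.0645 578 200 [0.0033 0.0861]
[270.3497 177.1053]
[ 0.5076 -0.0993  0.025 ] [-0.073  -0.1332]
[0.5509 0.1675 0.025 ] [-0.073   0.1371]
tip [0.548  0.2885 0.012 ]
```

```bash
python3 - <<'E'
from h import *
print(p2w('top',188,200,.03))
go([.4592,.3001,.12],-.138)
E
```

```text
[0.49989414 0.41969494 0.03      ]
lin [-0.0866 -0.1616  0.0281] yaw -1.4 t 6.4 [0.5185 0.1266 0.1481] [ 3.1415e+00  2.0000e-04 -1.6240e-01]
```

Emit:
move_arm --steps '[{"linear": [-0.018, -0.034, 0.0], "yaw": -0.5, "jaw": 0.055}, {"linear": [-0.036, -0.068, 0.0], "yaw": -1.4, "jaw": 0.055}, {"linear": [-0.054, -0.102, 0.0], "yaw": -1.4, "jaw": 0.055}, {"linear": [-0.072, -0.136, 0.01], "yaw": -1.4, "jaw": 0.055}, {"linear": [-0.0866, -0.1616, 0.028], "yaw": -1.4, "jaw": 0.055}]'

```text
t: 6.82
tool_pos: [0.4601, 0.3031, 0.1222]
eef_rot: [-3.139, -0.004, -0.138]
wrist_force: [0.8, 1.1, -0.1]
opening: 0.62
```

Emit:
move_arm --steps '[{"linear": [0, 0, 0], "yaw": 0, "jaw": 0.055}, {"linear": [0, 0, 0], "yaw": 0, "jaw": 0.055}, {"linear": [0, 0, 0], "yaw": 0, "jaw": 0.055}]'

```text
t: 7.07
tool_pos: [0.4594, 0.3003, 0.1203]
eef_rot: [3.141, -0.0, -0.137]
wrist_force: [0.3, -0.4, 0.5]
opening: 0.627
```

```bash
python3 - <<'E'
from h import *
s=manip.get_state();im=cams.get_image('wrist');cv2.imwrite('pics/w8.png',im[:,:,::-1])
np.save('s8.npy',np.r_[s['tool_pos'],s['eef_rot']]);print(s['tool_pos'],s['eef_rot'],s['qvel'].round(3),s['q'].round(2))
go([.4592,.3001,.004],-.138)
E
```

```text
[0.45938092 0.30031174 0.12033935] [ 3.14123972e+00 -2.85408009e-04 -1.37021471e-01] [-0.02  -0.013 -0.006 -0.    -0.001  0.003] [ 0.36  0.26  1.77 -0.    1.11  2.07]
lin [-6.000e-04  1.000e-04  1.167e-01] yaw 0.01 t 7.12 [0.4598 0.3001 0.1207] [-3.1415e+00 -9.0000e-04 -1.3790e-01]
```

View pics/w8.png

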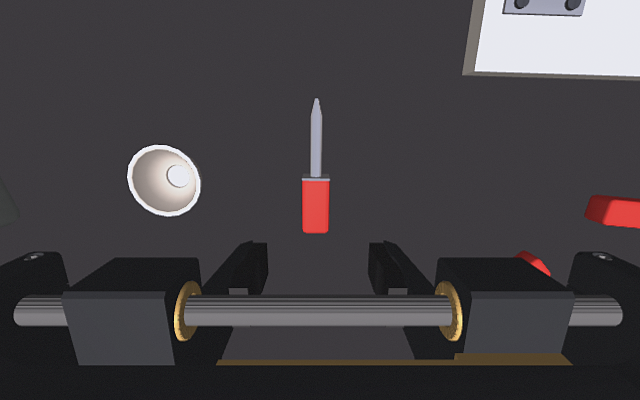

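```bash
python3 - <<'E'
from h import *
np.set_printoptions(precision=4,suppress=True)
a=np.load('s8.npy');s=dict(tool_pos=a[:3],eef_rot=a[3:])
Rm=R.from_euler('xyz',a[3:]).as_matrix()
for u,v,z in [(303,180,.024),(329,180,.024),(303,232,.024),(328,232,.024),(316.7,98,.012),(316,177,.012)]:
    p=p2w('wrist',u,v,z,s);print(p,Rm.T@(p-a[:3]))
E
```

```text
[0.4866 0.3084 0.024 ] [ 0.0258 -0.0118  0.0963]
[0.4836 0.2868 0.024 ] [0.0258 0.01   0.0964]
[0.4406 0.3154 0.024 ] [-0.0207 -0.0124  0.0963]
[0.4376 0.2935 0.024 ] [-0.0206  0.0097  0.0963]
[0.5499 0.2881 0.012 ] [ 0.0913 -0.0004  0.1084]
[0.4855 0.2976 0.012 ] [ 0.0262 -0.001   0.1083]
```

Emit:
move_arm --steps '[{"linear": [0.001, -0.001, 0.035], "yaw": 0, "jaw": 0.055}, {"linear": [0.001, -0.001, 0.07], "yaw": 0, "jaw": 0.055}, {"linear": [0.001, -0.001, 0.095], "yaw": 0, "jaw": 0.055}, {"linear": [0.001, -0.001, 0.108], "yaw": 0, "jaw": 0.055}, {"linear": [0.001, -0.001, 0.115], "yaw": 0, "jaw": 0.055}]'

```text
t: 7.53
tool_pos: [0.4597, 0.3005, 0.0038]
eef_rot: [3.14, 0.002, -0.138]
wrist_force: [-0.2, -0.4, -0.1]
opening: 0.623
```

Emit:
move_arm --steps '[{"linear": [0, 0, 0], "yaw": 0, "jaw": 0.055}, {"linear": [0, 0, 0], "yaw": 0, "jaw": 0.055}]'

```text
t: 7.7
tool_pos: [0.4611, 0.302, 0.0064]
eef_rot: [-3.141, -0.002, -0.137]
wrist_force: [0.9, -0.5, 1.4]
opening: 0.623
```

Emit:
move_arm --steps '[{"linear": [0, 0, 0.003], "yaw": 0, "jaw": 0.055}, {"linear": [0, 0, 0.003], "yaw": 0, "jaw": 0.03}, {"linear": [0, 0, 0.003], "yaw": 0, "jaw": 0.01}, {"linear": [0, 0, 0.003], "yaw": 0, "jaw": 0.01}, {"linear": [0, 0, 0.003], "yaw": 0, "jaw": 0.01}]'

```text
t: 8.12
tool_pos: [0.46, 0.3024, 0.0027]
eef_rot: [-3.141, -0.001, -0.136]
wrist_force: [-0.6, -0.0, -0.1]
opening: 0.346
```

Emit:
move_arm --steps '[{"linear": [0, 0, 0], "yaw": 0, "jaw": 0.01}, {"linear": [0, 0, 0], "yaw": 0, "jaw": 0.01}, {"linear": [0, 0, 0], "yaw": 0, "jaw": 0.01}]'

```text
t: 8.37
tool_pos: [0.4599, 0.3023, 0.0025]
eef_rot: [-3.141, -0.0, -0.136]
wrist_force: [-1.0, -0.4, 3.8]
opening: 0.271
```

Emit:
move_arm --steps '[{"linear": [0, 0, 0], "yaw": 0, "jaw": 0.01}, {"linear": [0, 0, 0], "yaw": 0, "jaw": 0.01}]'

```text
t: 8.53
tool_pos: [0.4599, 0.3023, 0.0025]
eef_rot: [-3.141, -0.0, -0.136]
wrist_force: [-0.9, -0.5, 5.5]
opening: 0.273
```

Emit:
move_arm --steps '[{"linear": [0, 0, -0.01], "yaw": 0, "jaw": 0.01}, {"linear": [0, 0, -0.03], "yaw": 0, "jaw": 0.01}, {"linear": [0, 0, -0.05], "yaw": 0, "jaw": 0.01}, {"linear": [0, 0, -0.06], "yaw": 0, "jaw": 0.01}, {"linear": [0, 0, -0.06], "yaw": 0, "jaw": 0.01}]'

```text
t: 8.95
tool_pos: [0.4615, 0.3029, 0.0649]
eef_rot: [-3.139, -0.004, -0.136]
wrist_force: [0.3, 0.6, -0.6]
opening: 0.268
```

```bash
python3 - <<'E'
from h import *
s=manip.get_state();im=cams.get_image('wrist');cv2.imwrite('pics/w9.png',im[:,:,::-1])
np.save('s9.npy',np.r_[s['tool_pos'],s['eef_rot']])
go([*b2w(-.145,.1018),.063],BY)
E
```

```text
lin [0.0349 0.1549 0.0003] yaw 1.42 t 9.0 [0.4606 0.3025 0.0633] [-3.1403e+00 -2.4000e-03 -1.3630e-01]
```

View pics/w9.png

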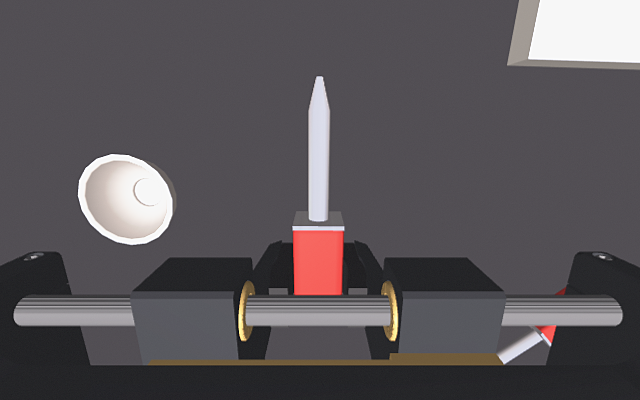

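```bash
cat >> h.py <<'E'
def p2t(u,v,zt):  # wrist pixel -> tool frame at tool z
    c=cams.get_calibration('wrist');E=c['hand_eye'];d=E[:3,:3]@np.array([(u-c['cx'])/c['fx'],-(v-c['cy'])/c['fy'],-1]);o=E[:3,3]
    return o+d*(zt-o[2])/d[2]
def t2p(P):
    c=cams.get_calibration('wrist');E=c['hand_eye'];p=E[:3,:3].T@(np.asarray(P)-E[:3,3]);return np.array([c['cx']+c['fx']*p[0]/-p[2],c['cy']+c['fy']*p[1]/p[2]])
E
python3 - <<'E'
from h import *
print('tip',p2t(319.5,77,-.0095),'base',p2t(318.5,221,-.0145), 'facetop',p2t(293,228,-.0215),p2t(344,228,-.0215))
for z in (-.006,-.0095,-.013): print(z,p2t(319.5,77,z))
im=cv2.imread('pics/w9.png')[:,:,::-1];crop(im,280,60,80,180,3.3,'pics/w9c.png')
E
```

```text
tip [ 0.09077034  0.00129408 -0.0095    ] base [ 0.02721902  0.0009716  -0.0145    ] facetop [ 0.02625289 -0.01053682 -0.0215    ] [ 0.02628267  0.0124527  -0.0215    ]
-0.006 [ 0.0912569   0.00131159 -0.006     ]
-0.0095 [ 0.09077034  0.00129408 -0.0095    ]
-0.013 [ 0.09028377  0.00127656 -0.013     ]
```

View pics/w9c.png

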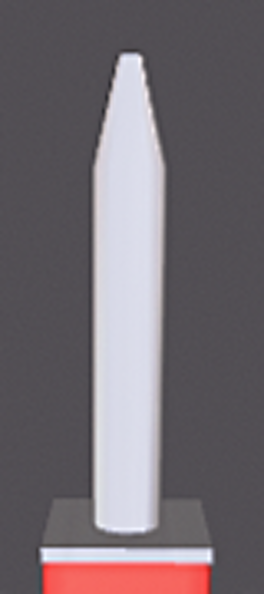

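Emit:
move_arm --steps '[{"linear": [0.008, 0.036, 0], "yaw": 0.5, "jaw": 0.01}, {"linear": [0.016, 0.072, 0], "yaw": 1.0, "jaw": 0.01}, {"linear": [0.024, 0.108, 0], "yaw": 1.4, "jaw": 0.01}, {"linear": [0.032, 0.14, 0], "yaw": 1.4, "jaw": 0.01}, {"linear": [0.035, 0.155, 0], "yaw": 1.4, "jaw": 0.01}]'

```text
t: 9.42
tool_pos: [0.4725, 0.1407, 0.0609]
eef_rot: [3.14, 0.002, -0.163]
wrist_force: [-0.2, -0.4, -1.2]
opening: 0.264
```

Emit:
move_arm --steps '[{"linear": [0, 0, 0], "yaw": 0, "jaw": 0.01}, {"linear": [0, 0, 0], "yaw": 0, "jaw": 0.01}, {"linear": [0, 0, 0], "yaw": 0, "jaw": 0.01}, {"linear": [0, 0, 0], "yaw": 0, "jaw": 0.01}]'

```text
t: 9.75
tool_pos: [0.4729, 0.1448, 0.0617]
eef_rot: [-3.142, 0.001, -0.159]
wrist_force: [-0.7, -0.5, -1.5]
opening: 0.266
```

```bash
python3 - <<'E'
from h import *
s=manip.get_state();im=cams.get_image('wrist');cv2.imwrite('pics/w10.png',im[:,:,::-1])
im2=cams.get_image('side');crop(im2,270,140,160,110,5,'pics/s10.png')
np.save('s10.npy',np.r_[s['tool_pos'],s['eef_rot']])
go([*b2w(-.145,.1018),.0385],BY)
E
```

```text
lin [0.0013 0.0005 0.0234] yaw 0.11 t 9.85 [0.473  0.1449 0.0619] [-3.1416e+00  5.0000e-04 -1.5900e-01]
```

View pics/w10.png

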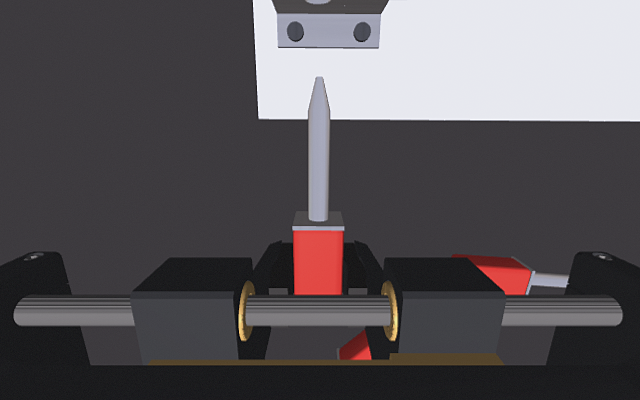

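View pics/s10.png

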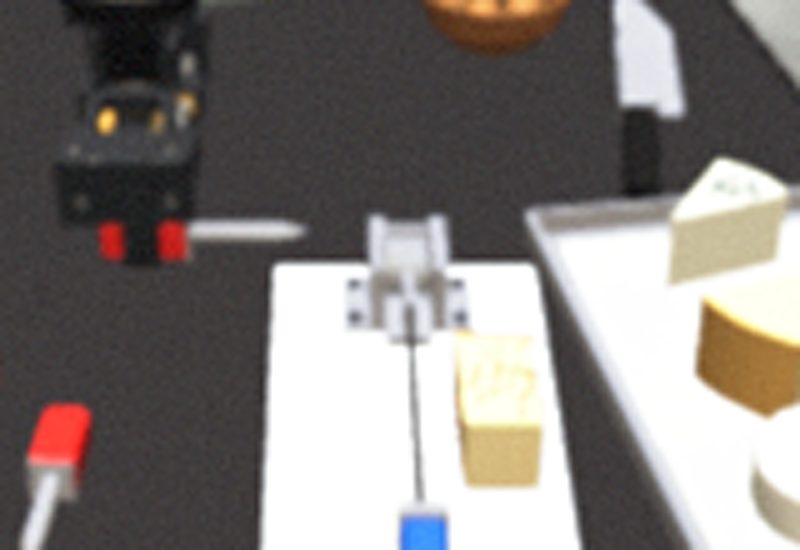

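Emit:
move_arm --steps '[{"linear": [0, 0, 0.012], "yaw": 0.1, "jaw": 0.01}, {"linear": [0.007, 0, 0.0232], "yaw": 0.1, "jaw": 0.01}, {"linear": [0.02, 0, 0.0232], "yaw": 0.1, "jaw": 0.01}, {"linear": [0.026, 0, 0.0232], "yaw": 0.1, "jaw": 0.01}, {"linear": [0.026, 0, 0.0232], "yaw": 0.1, "jaw": 0.01}]'

```text
t: 10.27
tool_pos: [0.5005, 0.1401, 0.0393]
eef_rot: [-3.141, -0.002, -0.162]
wrist_force: [0.8, 0.1, -1.2]
opening: 0.27
```

Emit:
move_arm --steps '[{"linear": [0, 0, 0], "yaw": 0, "jaw": 0.01}, {"linear": [0, 0, 0], "yaw": 0, "jaw": 0.01}, {"linear": [0, 0, 0], "yaw": 0, "jaw": 0.01}, {"linear": [0, 0, 0], "yaw": 0, "jaw": 0.01}]'

```text
t: 10.6
tool_pos: [0.4987, 0.1399, 0.0392]
eef_rot: [-3.142, -0.0, -0.162]
wrist_force: [0.3, -0.4, -1.8]
opening: 0.275
```

```bash
python3 - <<'E'
from h import *
s=manip.get_state();im=cams.get_image('wrist');cv2.imwrite('pics/w11.png',im[:,:,::-1])
crop(im,220,0,200,130,4,'pics/w11c.png')
im2=cams.get_image('side');crop(im2,270,150,120,80,6,'pics/s11.png')
np.save('s11.npy',np.r_[s['tool_pos'],s['eef_rot']]);print(s['wrist_force'],s['moment'])
go([*b2w(-.1175,.1018),.0385],BY)
E
```

```text
[ 0.27539023 -0.35997826 -1.81023776] [ 0.05920609  0.05267755 -0.01221048]
lin [ 0.0025 -0.0004  0.0006] yaw -0.08 t 10.7 [0.4988 0.1398 0.0391] [-3.1416e+00 -1.0000e-04 -1.6230e-01]
```

View pics/w11.png

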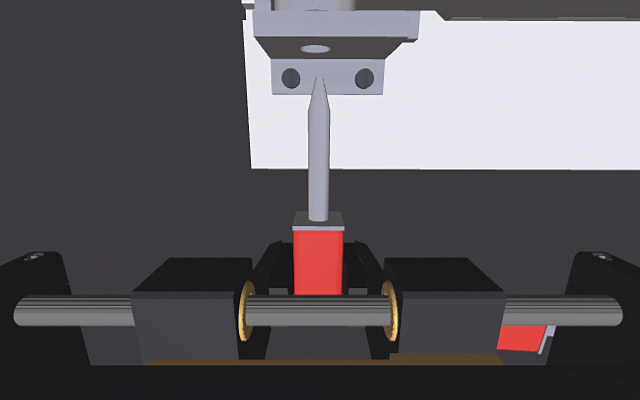

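View pics/w11c.png

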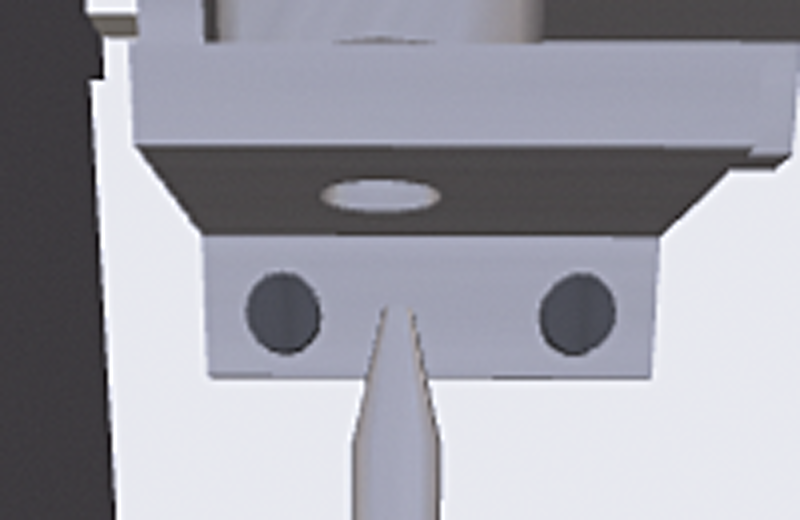

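View pics/s11.png

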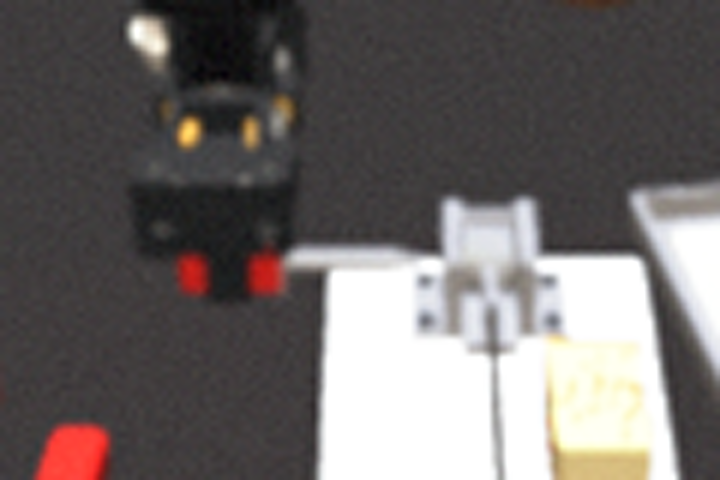

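```bash
python3 - <<'E'
from h import *
np.set_printoptions(precision=4,suppress=True)
a=np.load('s11.npy');zt=a[2]
f=p2t(315,36.5,zt-.067);print('ear face',f)
for u,v in [(220+136/4,36.5),(220+750/4,36.5)]: print('ear ends',p2t(u,v,zt-.067))
# hole z: find z with x=f[0]
for v,n in [(48.75,'hole c'),(178.5/4,'top rim'),(212/4,'bot rim'),(234/4,'ear foot')]:
  zs=np.linspace(-.04,.03,701);xs=[p2t(315,v,z)[0] for z in zs];z=zs[np.argmin(abs(np.array(xs)-f[0]))];print(n,'world z',zt-z,p2t(315,v,z))
print('hole L,R',p2t(220+320/4,48.75,zt-.048),p2t(220+441/4,48.75,zt-.048))
print('tip',p2t(319.5,76.75,-.0095))
print('shank w', [ (p2t(220+352/4,110,z)[1],p2t(220+441/4,110,z)[1]) for z in (-.006,-.0095,-.013)])
E
```

```text
ear face [ 0.1017 -0.0005 -0.0278]
ear ends [ 0.1016 -0.0224 -0.0278]
ear ends [ 0.1017  0.0327 -0.0278]
hole c world z 0.04895049839078658 [ 0.1017 -0.0006 -0.0098]
top rim world z 0.05565049839078658 [ 0.1017 -0.0006 -0.0165]
bot rim world z 0.041150498390786584 [ 0.1017 -0.0007 -0.002 ]
ear foot world z 0.02965049839078658 [ 0.1016 -0.0008  0.0095]
hole L,R [ 0.1019 -0.007  -0.0088] [ 0.1019  0.0058 -0.0088]
tip [ 0.0909  0.0013 -0.0095]
shank w [(np.float64(-0.0038908208074609615), np.float64(0.006201057083956726)), (np.float64(-0.003778691867013164), np.float64(0.006060577974358893)), (np.float64(-0.003666562926565367), np.float64(0.005920098864761059))]
```

Emit:
move_arm --steps '[{"linear": [0, -0.0019, 0.0005], "yaw": 0, "jaw": 0.01}, {"linear": [0.004, -0.0019, 0.0005], "yaw": 0, "jaw": 0.01}, {"linear": [0.009, -0.0019, 0.0005], "yaw": 0, "jaw": 0.01}, {"linear": [0.012, -0.0019, 0.0005], "yaw": 0, "jaw": 0.01}, {"linear": [0.015, -0.0019, 0.0005], "yaw": 0, "jaw": 0.01}]'

```text
t: 11.12
tool_pos: [0.5149, 0.139, 0.0386]
eef_rot: [-3.142, -0.0, -0.163]
wrist_force: [0.3, -0.3, -1.3]
opening: 0.267
```

Emit:
move_arm --steps '[{"linear": [0.002, 0, 0], "yaw": 0, "jaw": 0.01}, {"linear": [0.004, 0, 0], "yaw": 0, "jaw": 0.01}, {"linear": [0.004, 0, 0], "yaw": 0, "jaw": 0.01}]'

```text
t: 11.37
tool_pos: [0.5185, 0.1383, 0.0385]
eef_rot: [-3.142, -0.0, -0.163]
wrist_force: [0.7, 0.1, -0.7]
opening: 0.273
```

```bash
python3 - <<'E'
from h import *
s=manip.get_state();im=cams.get_image('wrist')
crop(im,220,0,200,130,4,'pics/w12c.png')
np.save('s12.npy',np.r_[s['tool_pos'],s['eef_rot']]);print(s['wrist_force'],s['moment'])
go([*b2w(-.1175,.1018),.0385],BY)
E
```

```text
[ 0.7439489   0.07681516 -0.7101647 ] [ 0.00534335 -0.00033352 -0.02210726]
lin [-0.0169  0.0013 -0.0001] yaw -0.09 t 11.42 [0.5183 0.1384 0.0384] [-3.1416  0.     -0.1626]
```

View pics/w12c.png

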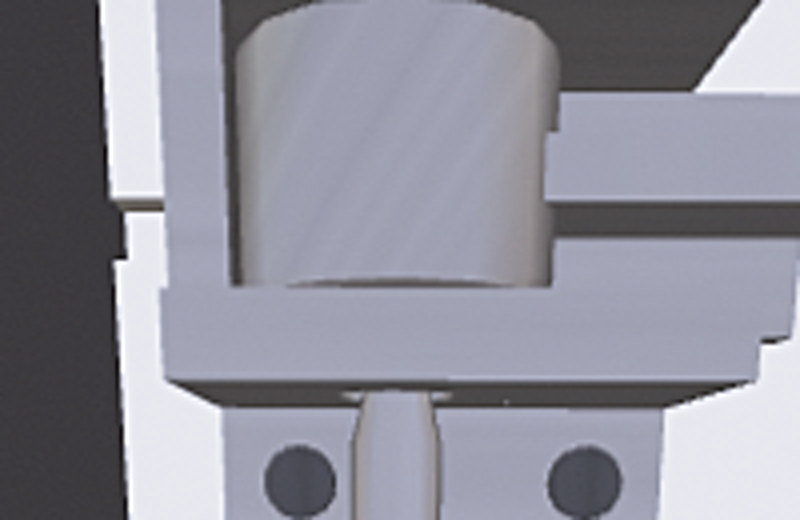

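Emit:
move_arm --steps '[{"linear": [0.004, 0, 0], "yaw": 0, "jaw": 0.01}, {"linear": [0.008, 0, 0], "yaw": 0, "jaw": 0.01}, {"linear": [0.011, 0, 0], "yaw": 0, "jaw": 0.01}, {"linear": [0.014, 0, 0], "yaw": 0, "jaw": 0.01}, {"linear": [0.016, 0, 0], "yaw": 0, "jaw": 0.01}]'

```text
t: 11.83
tool_pos: [0.5344, 0.1358, 0.0385]
eef_rot: [-3.142, -0.0, -0.163]
wrist_force: [-0.1, 0.1, -1.3]
opening: 0.269
```

```bash
python3 - <<'E'
from h import *
s=manip.get_state();im=cams.get_image('wrist')
cv2.imwrite('pics/w13.png',im[:,:,::-1])
print(s['wrist_force'],s['moment'])
go([*b2w(-.1175,.1018),.0385],BY)
E
```

```text
[-0.05524701  0.14078137 -1.27667714] [0.03146628 0.04552607 0.00738388]
lin [-0.0336  0.0014  0.0001] yaw -0.09 t 11.88 [0.5347 0.1357 0.0386] [-3.1415e+00 -6.0000e-04 -1.6260e-01]
```

View pics/w13.png

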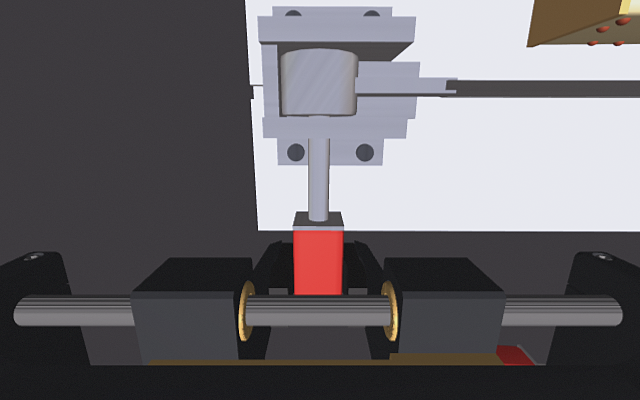

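Emit:
move_arm --steps '[{"linear": [0.004, 0, 0], "yaw": 0, "jaw": 0.01}, {"linear": [0.008, 0, 0], "yaw": 0, "jaw": 0.01}, {"linear": [0.012, 0, 0], "yaw": 0, "jaw": 0.01}, {"linear": [0.016, 0, 0], "yaw": 0, "jaw": 0.01}, {"linear": [0.018, 0, 0], "yaw": 0, "jaw": 0.01}]'

```text
t: 12.3
tool_pos: [0.5524, 0.1328, 0.0386]
eef_rot: [-3.142, -0.001, -0.163]
wrist_force: [-0.1, 0.2, -1.7]
opening: 0.27
```

Emit:
move_arm --steps '[{"linear": [0.003, 0, 0], "yaw": 0, "jaw": 0.01}, {"linear": [0.006, 0, 0], "yaw": 0, "jaw": 0.01}, {"linear": [0.009, 0, 0], "yaw": 0, "jaw": 0.01}, {"linear": [0.012, 0, 0], "yaw": 0, "jaw": 0.01}, {"linear": [0.013, 0, 0], "yaw": 0, "jaw": 0.01}]'

```text
t: 12.72
tool_pos: [0.565, 0.1308, 0.0386]
eef_rot: [-3.142, -0.0, -0.163]
wrist_force: [-0.8, -0.2, -0.7]
opening: 0.266
```

```bash
python3 - <<'E'
from h import *
s=manip.get_state();im=cams.get_image('wrist')
cv2.imwrite('pics/w14.png',im[:,:,::-1])
print(s['wrist_force'],s['moment'])
go([*b2w(-.1175,.1018),.0385],BY)
E
```

```text
[-0.81895971 -0.19059482 -0.67922192] [0.02501034 0.06325674 0.0021382 ]
lin [-0.0643  0.0014  0.0001] yaw -0.09 t 12.77 [0.565  0.1308 0.0386] [-3.1415e+00 -4.0000e-04 -1.6260e-01]
```

View pics/w14.png

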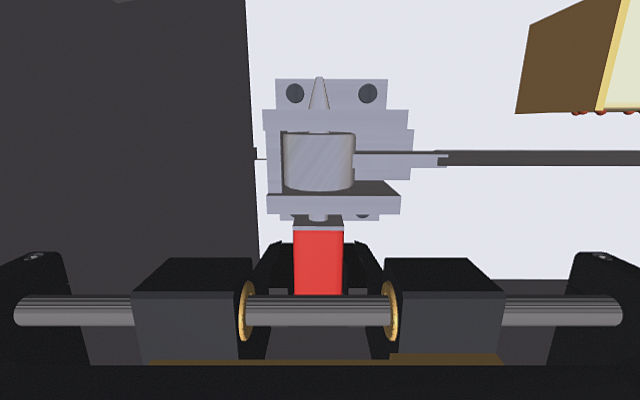

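Emit:
move_arm --steps '[{"linear": [0.002, 0, 0], "yaw": 0, "jaw": 0.01}, {"linear": [0.004, 0, 0], "yaw": 0, "jaw": 0.01}, {"linear": [0.006, 0, 0], "yaw": 0, "jaw": 0.01}, {"linear": [0.007, 0, 0], "yaw": 0, "jaw": 0.01}]'

```text
t: 13.1
tool_pos: [0.5717, 0.1297, 0.0385]
eef_rot: [-3.142, -0.0, -0.162]
wrist_force: [0.3, -0.9, -1.2]
opening: 0.271
```

Emit:
move_arm --steps '[{"linear": [0.001, 0, 0], "yaw": 0, "jaw": 0.01}, {"linear": [0.0015, 0, 0], "yaw": 0, "jaw": 0.01}]'

```text
t: 13.27
tool_pos: [0.5729, 0.1295, 0.0385]
eef_rot: [3.142, 0.0, -0.162]
wrist_force: [-2.1, 0.4, -0.9]
opening: 0.268
```

Emit:
move_arm --steps '[{"linear": [0.001, 0, 0], "yaw": 0, "jaw": 0.01}, {"linear": [0.001, 0, 0], "yaw": 0, "jaw": 0.01}]'

```text
t: 13.43
tool_pos: [0.5729, 0.1295, 0.0381]
eef_rot: [3.141, 0.002, -0.162]
wrist_force: [-4.2, 0.7, 0.9]
opening: 0.272
```

Emit:
move_arm --steps '[{"linear": [0.001, 0, 0], "yaw": 0, "jaw": 0.01}, {"linear": [0.001, 0, 0], "yaw": 0, "jaw": 0.01}]'

```text
t: 13.6
tool_pos: [0.5729, 0.1295, 0.0379]
eef_rot: [3.141, 0.004, -0.162]
wrist_force: [-7.9, 1.0, 2.1]
opening: 0.273
```

```bash
python3 - <<'E'
from h import *
s=manip.get_state();im=cams.get_image('wrist')
crop(im,240,60,160,240,2.5,'pics/w15.png')
print(s['wrist_force'],s['moment'])
E
```

```text
[-7.86898877  1.0213799   2.12227583] [0.18790419 1.06007258 0.02462543]
```

View pics/w15.png

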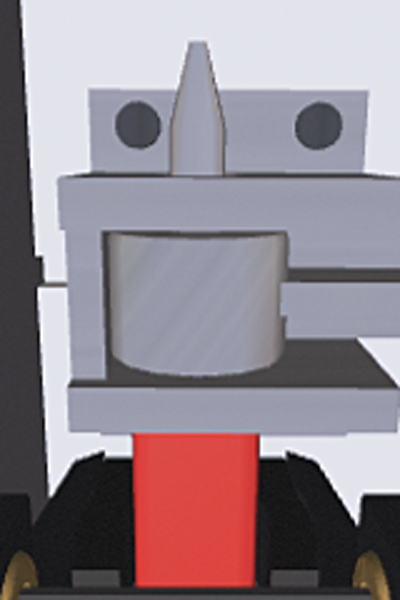

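Emit:
move_arm --steps '[{"linear": [-0.0015, 0, 0], "yaw": 0, "jaw": 0.01}, {"linear": [-0.0015, 0, 0], "yaw": 0, "jaw": 0.01}]'

```text
t: 13.82
tool_pos: [0.5729, 0.1295, 0.0382]
eef_rot: [3.142, 0.001, -0.162]
wrist_force: [-1.7, -0.1, -2.5]
opening: 0.269
```

Emit:
move_arm --steps '[{"linear": [0, 0, 0], "yaw": 0, "jaw": 0.03}, {"linear": [0, 0, 0], "yaw": 0, "jaw": 0.035}, {"linear": [0, 0, 0], "yaw": 0, "jaw": 0.045}, {"linear": [0, 0, 0], "yaw": 0, "jaw": 0.05}, {"linear": [0, 0, 0], "yaw": 0, "jaw": 0.05}]'

```text
t: 14.23
tool_pos: [0.5738, 0.1294, 0.0388]
eef_rot: [-3.141, -0.001, -0.163]
wrist_force: [-0.8, 0.5, 1.0]
opening: 0.562
```

```bash
python3 - <<'E'
from h import *
s=manip.get_state();im=cams.get_image('wrist')
crop(im,200,60,240,240,2.5,'pics/w16.png')
print(s['wrist_force'],s['moment'],s['opening'])
im2=cams.get_image('side');crop(im2,300,140,120,80,6,'pics/s16.png')
E
```

```text
[-0.83252169  0.47680171  0.99003236] [-0.02146425  0.04136053 -0.00711432] 0.5624114032901756
```

View pics/w16.png

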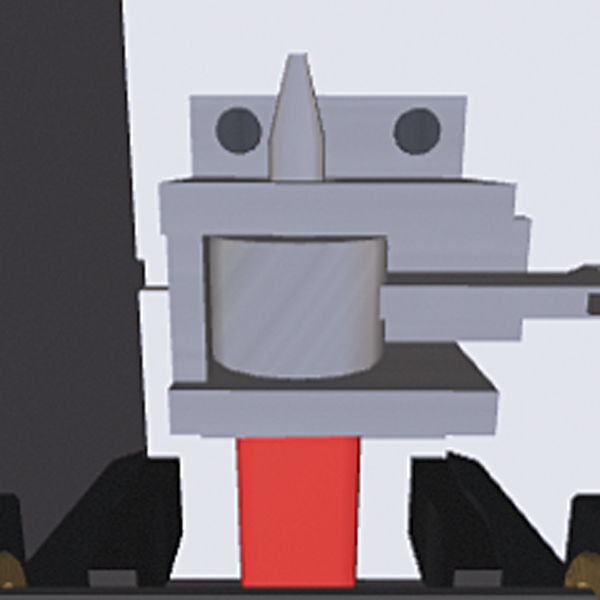

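View pics/s16.png

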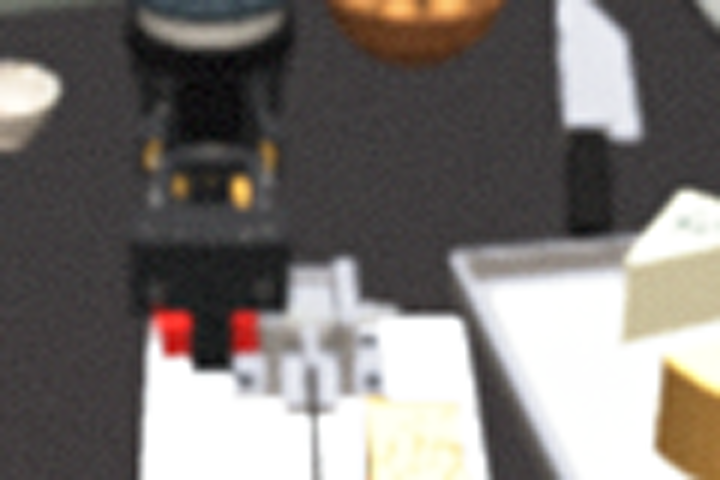

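Emit:
move_arm --steps '[{"linear": [0, 0, -0.01], "yaw": 0, "jaw": 0.05}, {"linear": [0, 0, -0.03], "yaw": 0, "jaw": 0.05}, {"linear": [0, 0, -0.06], "yaw": 0, "jaw": 0.05}, {"linear": [-0.02, 0, -0.09], "yaw": 0, "jaw": 0.05}, {"linear": [-0.04, 0, -0.11], "yaw": 0, "jaw": 0.05}]'

```text
t: 14.75
tool_pos: [0.5353, 0.1357, 0.152]
eef_rot: [-3.141, -0.004, -0.163]
wrist_force: [0.8, 0.7, 1.0]
opening: 0.566
```

Emit:
move_arm --steps '[{"linear": [-0.02, 0, 0], "yaw": 0, "jaw": 0.05}, {"linear": [-0.03, 0, 0], "yaw": 0, "jaw": 0.05}, {"linear": [-0.03, 0, 0], "yaw": 0, "jaw": 0.05}, {"linear": [-0.03, 0, 0], "yaw": 0, "jaw": 0.05}]'

```text
t: 15.08
tool_pos: [0.5041, 0.1408, 0.1484]
eef_rot: [3.142, 0.0, -0.162]
wrist_force: [0.2, 0.6, -1.2]
opening: 0.57
```

```bash
python3 - <<'E'
from h import *
s=manip.get_state();im=cams.get_image('wrist')
crop(im,200,20,200,150,4,'pics/w17.png')
print(s['wrist_force'],s['tool_pos'])
im2=cams.get_image('side');crop(im2,280,140,130,90,6,'pics/s17.png')
im2=cams.get_image('top');cv2.imwrite('pics/t17.png',im2[:,:,::-1])
E
```

```text
[ 0.18943709  0.64307413 -1.23434545] [0.50414875 0.14078985 0.14839893]
```

View pics/w17.png

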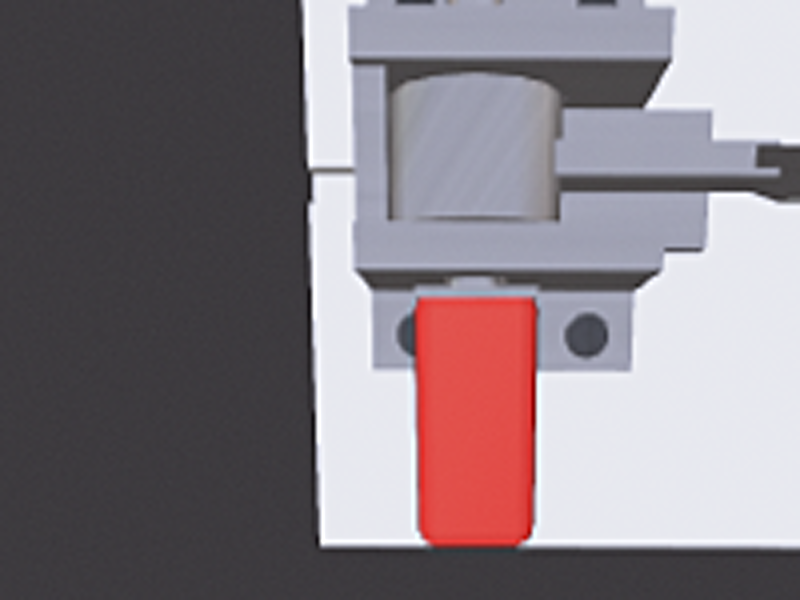

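View pics/s17.png

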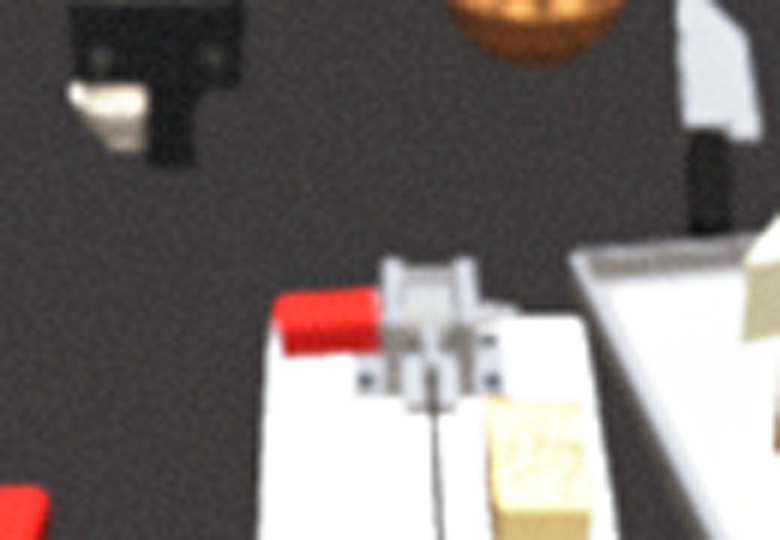

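View pics/t17.png

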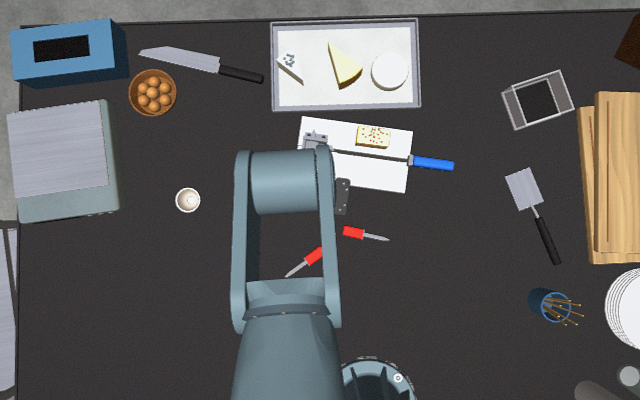

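```bash
python3 - <<'E'
from h import *
np.set_printoptions(precision=4,suppress=True)
s=manip.get_state();z=s['tool_pos'][2]
f=p2t(315,20+270/4,z-.067);print('ear',f)
for v in (285,288,297):
  for h in (.058,.060,.062): print(v,h,p2t(319,20+v/4,z-h)[0]-f[0])
print('back', [p2t(319,20+546/4,z-h)[0]-f[0] for h in (.036,.05,.058,.06,.062)])
im=cv2.imread('pics/w17.png')[230:330,320:680];cv2.imwrite('pics/w17z.png',cv2.resize(im,None,fx=2.2,fy=2.2))
im=cv2.imread('pics/w15.png');print(im.shape)
E
```

```text
ear [ 0.0964 -0.0015  0.081 ]
285 0.058 -0.0016516989328948795
285 0.06 -0.0018457667196584704
285 0.062 -0.0020398345064220613
288 0.058 -0.002179421294466244
288 0.06 -0.002369013243981477
288 0.062 -0.002558605193496738
297 0.058 -0.00376677006233489
297 0.06 -0.003942899033476069
297 0.062 -0.004119028004617262
back [np.float64(-0.05272799267594686), np.float64(-0.051196912322442105), np.float64(-0.050322009263296524), np.float64(-0.050103283498510134), np.float64(-0.04988455773372374)]
(600, 400, 3)
```

View pics/w17z.png

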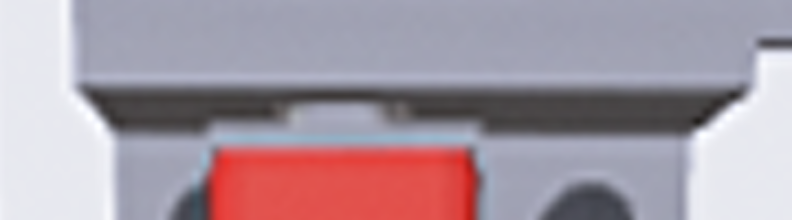

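The top edge of the grip's front face reads about 1.7 mm off the ear. That fits the pin sagging about 4° in its loose holes with the bottom edge touching. I'll check with a gentle push on the grip's end, fingers shut.

Emit:
move_arm --steps '[{"linear": [-0.01, 0.001, 0.03], "yaw": 0, "jaw": 0.0}, {"linear": [-0.01, 0.001, 0.06], "yaw": 0, "jaw": 0.0}, {"linear": [-0.01, 0.001, 0.09], "yaw": 0, "jaw": 0.0}, {"linear": [-0.01, 0.001, 0.11], "yaw": 0, "jaw": 0.0}, {"linear": [-0.01, 0.001, 0.112], "yaw": 0, "jaw": 0.0}]'

```text
t: 15.65
tool_pos: [0.4912, 0.1408, 0.0319]
eef_rot: [3.14, 0.008, -0.163]
wrist_force: [-0.7, 0.7, -0.6]
opening: 0.215
```

Emit:
move_arm --steps '[{"linear": [0, 0, 0], "yaw": 0, "jaw": 0.0}, {"linear": [0, 0, 0], "yaw": 0, "jaw": 0.0}, {"linear": [0, 0, 0], "yaw": 0, "jaw": 0.0}, {"linear": [0, 0, 0], "yaw": 0, "jaw": 0.0}]'

```text
t: 15.98
tool_pos: [0.4957, 0.1415, 0.0381]
eef_rot: [-3.141, -0.003, -0.162]
wrist_force: [0.4, 0.2, -0.0]
opening: 0.008
```

```bash
python3 - <<'E'
from h import *
s=manip.get_state();im=cams.get_image('wrist')
cv2.imwrite('pics/w18.png',im[:,:,::-1])
print(s['wrist_force'],s['tool_pos'],s['opening'])
E
```

```text
[ 0.35586843  0.23445946 -0.03069218] [0.49573658 0.14145239 0.03805244] 0.008011407096464392
```

View pics/w18.png

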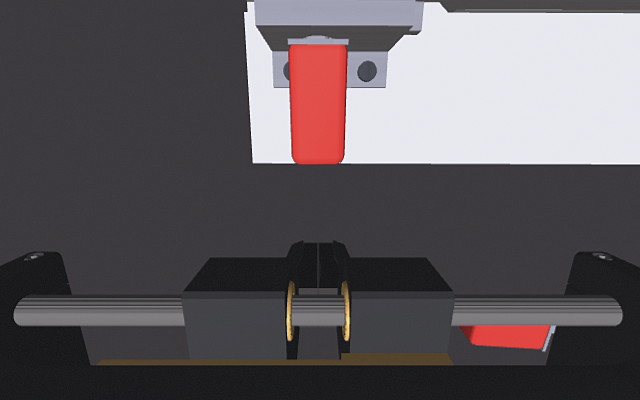

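Emit:
move_arm --steps '[{"linear": [0.01, 0.001, 0], "yaw": 0, "jaw": 0.0}, {"linear": [0.02, 0.001, 0], "yaw": 0, "jaw": 0.0}, {"linear": [0.028, 0.001, 0], "yaw": 0, "jaw": 0.0}, {"linear": [0.032, 0.001, 0], "yaw": 0, "jaw": 0.0}, {"linear": [0.034, 0.001, 0], "yaw": 0, "jaw": 0.0}]'

```text
t: 16.45
tool_pos: [0.529, 0.1346, 0.0366]
eef_rot: [-3.141, -0.001, -0.163]
wrist_force: [-0.4, 0.6, -0.7]
opening: 0.005
```

Emit:
move_arm --steps '[{"linear": [0.002, 0, 0], "yaw": 0, "jaw": 0.0}, {"linear": [0.004, 0, 0], "yaw": 0, "jaw": 0.0}, {"linear": [0.005, 0, 0], "yaw": 0, "jaw": 0.0}]'

```text
t: 16.7
tool_pos: [0.5325, 0.1341, 0.0363]
eef_rot: [3.142, 0.0, -0.162]
wrist_force: [-0.6, -0.2, -0.1]
opening: 0.007
```

Emit:
move_arm --steps '[{"linear": [0.001, 0, 0], "yaw": 0, "jaw": 0.0}, {"linear": [0.002, 0, 0], "yaw": 0, "jaw": 0.0}]'

```text
t: 16.87
tool_pos: [0.5344, 0.1338, 0.0364]
eef_rot: [3.142, 0.0, -0.162]
wrist_force: [-0.1, 0.3, 0.1]
opening: 0.003
```

Emit:
move_arm --steps '[{"linear": [0.0015, 0, 0], "yaw": 0, "jaw": 0.0}, {"linear": [0.003, 0, 0], "yaw": 0, "jaw": 0.0}]'

```text
t: 17.03
tool_pos: [0.5372, 0.1334, 0.0364]
eef_rot: [3.142, 0.001, -0.162]
wrist_force: [-5.9, 1.2, 1.3]
opening: 0.002
```

Emit:
move_arm --steps '[{"linear": [0.001, 0, 0], "yaw": 0, "jaw": 0.0}, {"linear": [0.002, 0, 0], "yaw": 0, "jaw": 0.0}]'

```text
t: 17.2
tool_pos: [0.5372, 0.1334, 0.0359]
eef_rot: [3.141, 0.005, -0.162]
wrist_force: [-9.5, 3.0, 5.6]
opening: 0.012
```

```bash
python3 - <<'E'
from h import *
s=manip.get_state();im=cams.get_image('wrist')
cv2.imwrite('pics/w19.png',im[:,:,::-1])
print(s['wrist_force'],s['tool_pos'],s['opening'])
E
```

```text
[-9.45284331  2.95454091  5.58418653] [0.53721506 0.1334219  0.03585192] 0.011610310943963358
```

View pics/w19.png

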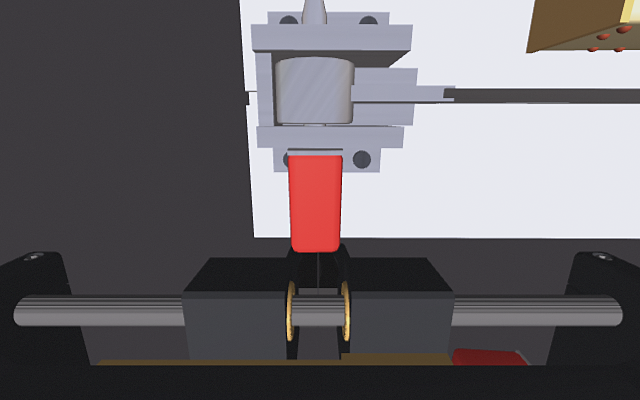

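Emit:
move_arm --steps '[{"linear": [-0.004, 0, 0], "yaw": 0, "jaw": 0.0}, {"linear": [-0.02, 0, 0], "yaw": 0, "jaw": 0.0}, {"linear": [-0.05, 0, 0], "yaw": 0, "jaw": 0.0}, {"linear": [-0.05, 0, -0.04], "yaw": 0, "jaw": 0.0}, {"linear": [-0.05, 0, -0.08], "yaw": 0, "jaw": 0.0}]'

```text
t: 17.67
tool_pos: [0.4853, 0.1411, 0.1141]
eef_rot: [3.14, 0.009, -0.162]
wrist_force: [1.5, 0.2, 1.7]
opening: 0.001
```

Emit:
move_arm --steps '[{"linear": [0.01, 0, -0.03], "yaw": 0, "jaw": 0.0}, {"linear": [0.015, 0, -0.03], "yaw": 0, "jaw": 0.0}, {"linear": [0.015, 0, -0.03], "yaw": 0, "jaw": 0.0}, {"linear": [0.015, 0, -0.03], "yaw": 0, "jaw": 0.0}]'

```text
t: 18.0
tool_pos: [0.5047, 0.1385, 0.146]
eef_rot: [3.142, 0.0, -0.163]
wrist_force: [-0.9, -0.6, -0.5]
opening: 0.005
```

```bash
python3 - <<'E'
from h import *
s=manip.get_state();im=cams.get_image('wrist')
crop(im,180,0,240,180,3.3,'pics/w20.png')
print(s['wrist_force'],s['tool_pos'],s['opening'])
im2=cams.get_image('side');crop(im2,250,130,170,130,4.5,'pics/s20.png')
E
```

```text
[-0.86980033 -0.59909942 -0.54319615] [0.50473698 0.13851092 0.14604684] 0.00469959068082943
```

View pics/w20.png

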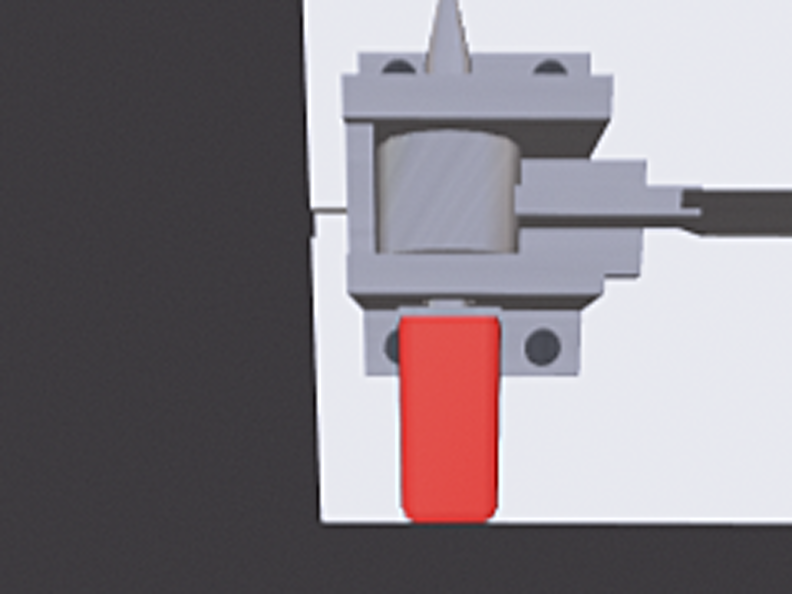

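View pics/s20.png

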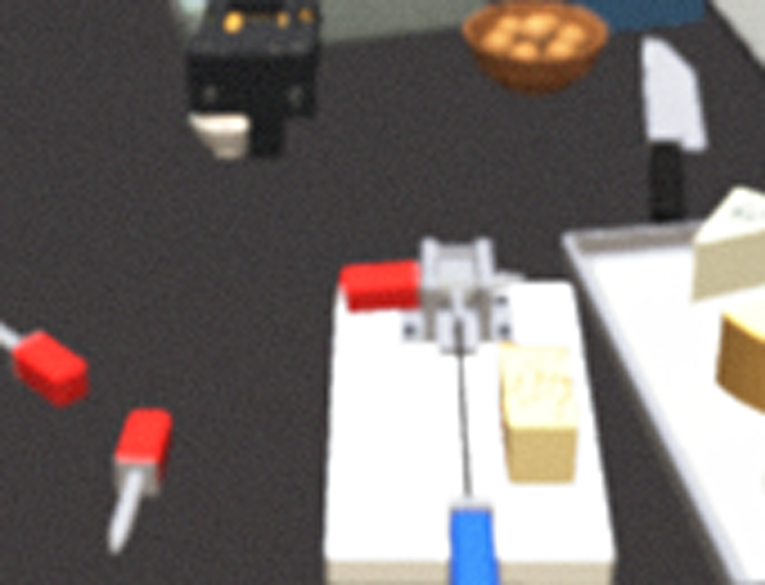

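```bash
python3 -c "
from station import job
print(job.finish_job())"
```

```text
the job is handed in; nothing more can be done
None
```

The knife is home against the back stop, and the hinge pin is through both ears and the eye. I handed the job in at about 18 s; no verdict was reported.

- **Knife:** I pushed the blue handle's end along the groove until it stopped moving and the force rose to about 10 N. A wrist-camera view then showed the eye flush against the stop and centred on the hole axis to under 1 mm.
- **Pin:** Of the three red-gripped pins I took the leftmost one. I lined it up with the near ear's hole in the wrist camera, slid it through with almost no force until the grip stopped against the ear at about 8 N, and let go.
- **Final checks:** The tip sticks out past the far ear, and the eye is still home. The gripper is clear of everything. The herb cheese and ramekin were not touched and look unmoved in the pictures.
- **One check that disagreed:** After release, the top edge of the grip's front face measured about 1.7 mm from the ear. That matches the pin sagging about 4° in its loose holes with the bottom edge touching. A 9–10 N push on the grip's end with the fingers shut moved it no further in, and it sags the same way after that push.

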